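Set a taper jig with its stay arm and lock it

TASK

Set the taper jig on the bench to its middle width: lift the steel stay arm by its red post, swing the wooden fence open with it and drop the middle one of its three holes right down over the brass peg. Then lock the jig: turn the black knob clockwise until its clutch slips, and stop there, letting it slip by no more than a fifth of a turn. Leave the other things on the bench where they are.

Things in the scene. Friction and masses are not known exactly. Their poses are not given: they have to be found in the camera images.
- jig: Taper jig, screwed to the bench: plywood board 165 x 240 mm, 12 mm thick; along its front an aluminium fence 20 mm wide, top 32 mm above the bench. Origin on the bench near the board's middle; x points away from the jig's front (roughly away from the robot), y along the front fence to the left, z up.
- peg_axis (a point): Point on the axis of the fixed upright brass peg (7 mm diameter, pointed top) on the front fence of the jig, 37 mm above the bench: level with the middle plane of a seated stay. The peg's tip is 7.5 mm above this point, so the stay's hole must be raised at least 11 mm to pass over it. Axes as jig.
- fence_hinge (a point): Point on the upright hinge axis of the swing fence (a wooden bar 180 mm long, 18 mm wide, hinged at its left end), 37 mm above the bench. Axes as jig.
- fence (a joint): Angle of the swing fence (rad): 0 = closed along the front fence (the bar runs from its hinge to the jig's -y), growing to 0.8 as it swings open away from the front fence (towards the jig's +x). Turns with light friction and stays where it is left.
- stay_pivot (a point): Root of the stay: the point where it swivels on the swing fence, 125 mm from the fence's hinge axis, 37 mm above the bench. Its x axis points along the stay to the handle, z is the stay's upper side.
- swivel (a joint): Swivel of the stay on the fence about the upright axis (rad): at 0 it is square to the swing fence, handle to the front; grows counterclockwise from above (handle moves right), range -1.3 to 1.3. Light friction. Horizontal direction of the stay = the jig's -x direction turned counterclockwise by fence + swivel.
- stay (a joint): Lift angle of the stay about its root (rad): 0 = lying level, as low as it goes (seated if the peg is in a hole), growing as the handle end is raised, up to 0.9. It falls back by its own weight (about 0.5 N at the handle). Resting on top of the peg it reads more than 0.08.
- middle_hole (a point): Centre of the middle one of the stay's three holes. The stay is a steel bar 24 mm wide and 5 mm thick; its holes of 12 mm lie 65, 87 and 109 mm from its root, this one at 87 mm. x along the stay to the handle.
- stay_handle (a point): Centre of the red upright round post on the stay's free end, 145 mm from its root: 14 mm diameter, 32 mm tall, this point half-way up, 18.5 mm above the stay's middle plane (55 mm above the bench when level). The bar below it is 14 mm wide, so fingers pass down on both sides. x along the stay away from its root, z up along the post.
- knob_grip (a point): Centre of the black fluted knob of the lock screw, 29 mm diameter, 22 mm tall, at the left end of the jig, about 78 mm above the bench. z is the knob's axis, pointing out of its free end: it leans 35 degrees from vertical towards the jig's front. x and y turn with the knob. Below it a bare shaft 13 mm long, 12 mm thick, then a grey block 34 mm wide.
- spindle (a joint): Rotation of the lock screw's spindle (rad), growing as the knob is turned clockwise (seen on its free end); it comes up tight at 0.9. Starts somewhere between 0 and 0.5. Drag 0.02 N m.
- clutch (a joint): Slip of the knob on the spindle (rad): 0 until the spindle is tight, then it grows as the knob is turned on clockwise; it slips at 0.10 N m without a stop.
- oil_can: Bystander: red oil can, 68 mm diameter, 118 mm tall; origin under its centre.
- loupe: Bystander: black eye loupe, 39 mm diameter, 33 mm tall; origin under its centre.
- pencil: Bystander: yellow pencil, 146 mm long, 6 mm thick, lying on the bench in front of the jig; origin under its centre.
- offcut: Bystander: small wooden offcut 16 x 21 x 14 mm lying on the rear left part of the jig's board, outside the fence's sweep; origin under its centre.

How it is judged:
By the outcome, as a careful person would: the job done as asked, in the order asked, and still so for the second after the job is handed in, with the robot touching nothing.
It also fails if it takes over 58 s, if anything falls off the work surface, if the arm or the gripper's body presses on something with over 40 N, if the wrist force passes 120 N, or if a joint passes its speed limit or range.

ROBOT

A 6-joint arm with a two-finger parallel gripper is mounted at the origin on a cart in front of the work surface, level with it; the furniture and walls round the work are solid. World frame = base frame: x ahead of the robot, y to its left, z up, the work surface at z = 0. Lengths are in m, angles in rad, forces in N, time in s.
With the tool pointing down it reaches from about 0.35 to 0.85 m from the base axis. Payload 8.1 kg.
Tool frame: the origin (TCP) lies at the very end of the fingers, on their centre line; the grasp point (between the pads) lies behind it (robot.grasp_offset is the z of the grasp point in the tool frame, in m); z points along the fingers, y is the direction in which the jaws open and shut (so a half turn about z gives the same grasp; the last joint's range is limited). The gripper opens to 93 mm and grips with 3 to 60 N. Pads are 15 mm wide; open, the fingers measure 128 mm over their backs; the gripper's body (75 mm by 188 mm) begins 65 mm behind the grasp point.
Start: joints at [1.07, 0.13, 1.488, -0, 1.523, -0.085], TCP at [0.242, 0.549, 0.219] pointing down, gripper open.
Joint ranges: [-2.96, 2.96], [-0.89, 2.26], [0.02, 2.5], [-1.34, 4.48], [0, 2.73], [-2.66, 2.66]. Speed limits (rad/s): [2.39, 2.39, 2.79, 3.14, 3.14, 3.14].

INTERFACE

Orientations are given as a rotation vector (axis times angle).
In Python, from plant import robot gives the robot as it stands.
- The arm moves only by the tool servo_tool, never from a script. Its argument "motion" is a list of rows, each an object with "offset": the shift along the tool's x, y, z in mm, a list of three; "dr": the turn, a rotation vector about the tool's x, y, z in rad, a list of three; "gripper": the opening, from -1 (shut) to 1 (fully open). In form: [{"offset": [x, y, z], "dr": [rx, ry, rz], "gripper": gripper}, ...]. A call has 1 to 20 rows; each row is the pose to reach, as a shift and turn from the pose commanded when the call began, along the tool's axes at that moment; what a row does not reach only later rows make up. A row lasts 1/12 s, in which the tool goes at most 41.7 mm and 7.16 degrees, less where a joint would pass 70% of its speed; a pose out of reach is approached as far as the arm can. A call with a gripper value outside its range is refused whole. The fingers move at their own pace and stop on an object; "force" is the grip in N (left out, the last holds). Time passes only in rows, so rows that repeat a pose let the fingers close. It gives the time, the measured TCP pose, the force and the opening at its end, in the units of the state.
- robot.state(): the state, without advancing time (a new reading comes with each control period).
- robot.get_image(name): name is "side" or "top"; returns the picture (480x640x3 uint8, red, green, blue); there is no depth.
- robot.camera_params(name): a dict with "intrinsics" (3x3 intrinsics, pixels), "dist" ([k1, k2, p1, p2, k3] as OpenCV has them; the pictures are not rectified), "R" (3x3) and "t" (3): a world point X has camera coordinates R X + t. Camera axes: x right, y down, z forward; pixel columns grow to the right and rows downward; lengths in m; the calibration is good to about 2 mm. A picture is of the moment at which its call begins. camera_params takes no time and is no camera call.
- robot.close_job(): hands the job in, once; it reports no verdict.
Trained networks look in the newest picture that a camera, given by its name, has taken for a name from the list of things; names that differ only in an ending like _2 or _b are one class to them, and where a whole thing is asked for, a point or a joint stands for the part that bears it (a point fixed in the world has none). Each returns a list of dicts, best first, with "p" (0 to 1); they miss things now and then, are a little off and sometimes report something else, mostly with a low value. They report only what shows in the picture. A call takes as long as a camera call.
- robot.boxes_of(camera, target): "position" ([x, y, z] in m, in world coordinates, good to about 4 mm: the middle of the surface that is visible of it).
- robot.outline_of(camera, target): "pixels" (480x640 bool, what is visible of it).
The state is a dict: "clock": time; "joint_pos": joint angles; "joint_vel": joint speeds; "effort": joint torques, N m; "position": TCP position; "tcp_rot": TCP orientation; "ft_force": force on the tool from outside, world axes, zero at the start; "wrist_torque": the same for the moment, N m; "width": finger opening in m.
Only numpy, scipy, OpenCV 4.12 (cv2) and the standard library are available. Lean on these libraries where they do the work, as an engineer would, in place of code of your own. Each camera call takes 0.05 s, during which the arm holds its last target.

## Working session

There is one attempt and no reset: what is moved stays moved. The work goes in short steps, Python scripts to look and compute and a tool call to move; the robot and the scene stay as the last step left them, time stands still between calls to the robot, and variables do not carry over. Pictures are saved under pics/ and viewed, and the job is handed in when it is done.

Besides the shell and the picture viewer there is one more tool, called after "Call:" by a JSON object that holds its "name" and its "arguments", one argument or row to a line. servo_tool: Moves the arm, as the interface text tells. Its arguments: {"type":"object","properties":{"motion":{"type":"array"},"force":{"type":"number"}},"required":["motion"]}

```bash
ls; mkdir -p pics; python3 - <<'E'
from plant import robot
import cv2,numpy as np
print(robot.state(), robot.grasp_offset)
for n in("side","top"):
    im=robot.get_image(n); cv2.imwrite(f"pics/{n}0.png",im[:,:,::-1])
    p=robot.camera_params(n); print(n,p)
for n in("side","top"):
  for t in("jig","stay_handle","knob_grip","middle_hole","peg_axis","fence_hinge","stay_pivot","oil_can","loupe","pencil","offcut","fence"):
    try:
        r=robot.boxes_of(n,t); print(n,t,[(np.round(d["position"],4).tolist(),round(d["p"],2)) for d in r[:3]])
    except Exception as e: print(n,t,e)
E
```

```text
pics
{'clock': 0.0, 'joint_pos': array([ 1.06961732e+00,  1.31166100e-01,  1.48925520e+00, -2.10286200e-05,
        1.52301359e+00, -8.53547982e-02]), 'joint_vel': array([-1.35305505e-03, -2.18698433e-05,  1.02107680e-03,  1.45745188e-03,
       -7.91296348e-04, -4.87229982e-04]), 'effort': array([-1.33625304e-03, -5.59807956e+01, -4.91774976e+01,  7.68404268e-02,
        3.45488254e-02, -1.13068886e-04]), 'position': array([0.24205472, 0.54838732, 0.21759773]), 'tcp_rot': array([-6.48371844e-01, -3.07343311e+00,  2.77932023e-03]), 'ft_force': array([-0.67143094, -0.69229036, -0.74699557]), 'wrist_torque': array([ 0.01385576, -0.03746867, -0.00720207]), 'width': 0.09295906905062049} -0.0188
side {'intrinsics': array([[581.45177414,   0.        , 327.15315358],
       [  0.        , 581.45177414, 245.95010271],
       [  0.        ,   0.        ,   1.        ]]), 'dist': array([-0.11354487,  0.        ,  0.        ,  0.        ,  0.        ]), 'R': array([[ 0.89402105, -0.44727584,  0.02589751],
       [-0.14881788, -0.35098702, -0.92447896],
       [ 0.4225868 ,  0.82264964, -0.38035
[... 1297 characters left out ...]
5904, 0.1801, 0.0104], 0.4)]
top knob_grip [([0.512, 0.2678, 0.0849], 0.68)]
top middle_hole [([0.5121, 0.1435, 0.0365], 0.64), ([0.5875, 0.1821, 0.0101], 0.19)]
top peg_axis [([0.5849, 0.1757, 0.0143], 0.59), ([0.6225, 0.3656, 0.0307], 0.28)]
top fence_hinge [([0.5909, 0.1821, 0.0104], 0.72), ([0.5586, 0.379, 0.0139], 0.69), ([0.641, 0.2638, 0.0255], 0.52)]
top stay_pivot [([0.5136, 0.142, 0.0373], 0.92), ([0.643, 0.2678, 0.025], 0.16)]
top oil_can [([0.6253, 0.3605, 0.031], 0.89)]
top loupe [([0.557, 0.382, 0.0156], 0.68)]
top pencil [([0.3741, 0.1268, 0.0068], 0.64)]
top offcut [([0.6415, 0.2681, 0.0247], 0.62), ([0.5263, 0.1393, 0.0421], 0.24)]
top fence [([0.549, 0.1494, 0.0395], 0.67)]
```

View pics/side0.png

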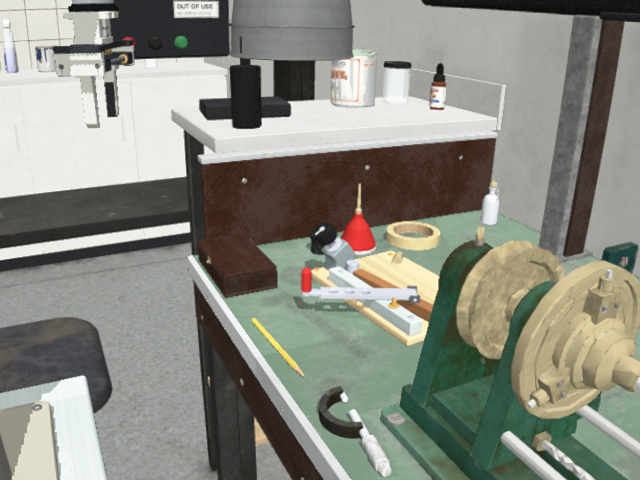

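View pics/top0.png

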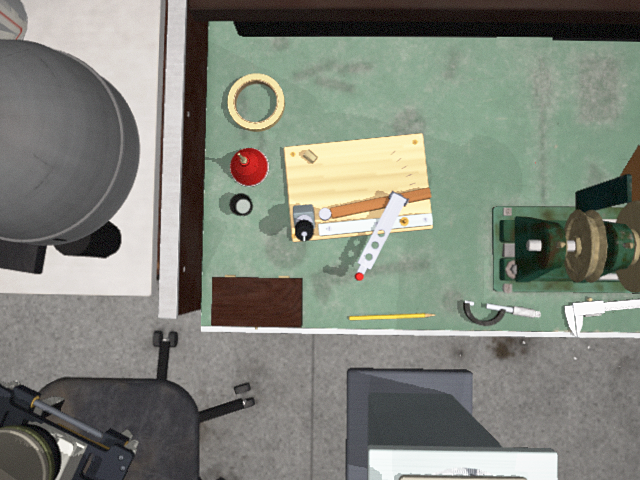

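```bash
python3 - <<'E'
import cv2
a=cv2.imread("pics/top0.png")[100:310,160:370]; cv2.imwrite("pics/tc.png",cv2.resize(a,(600,600),interpolation=cv2.INTER_CUBIC))
a=cv2.imread("pics/side0.png")[180:400,170:460]; cv2.imwrite("pics/sc.png",cv2.resize(a,(790,599),interpolation=cv2.INTER_CUBIC))
E
```

```text
(no output)
```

View pics/tc.png

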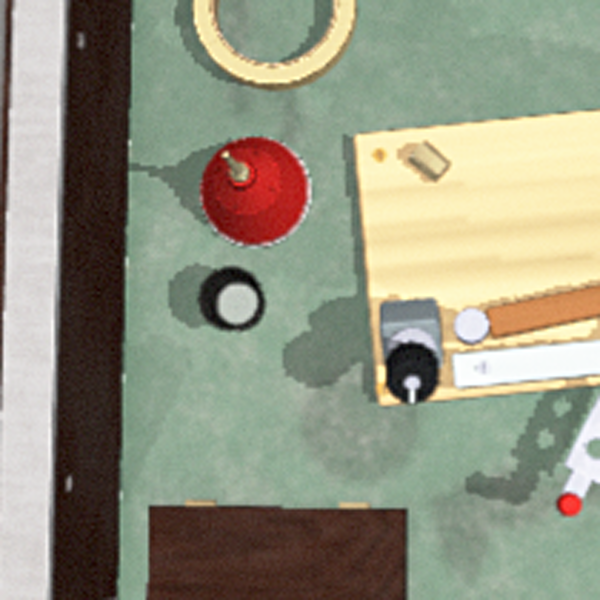

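View pics/sc.png

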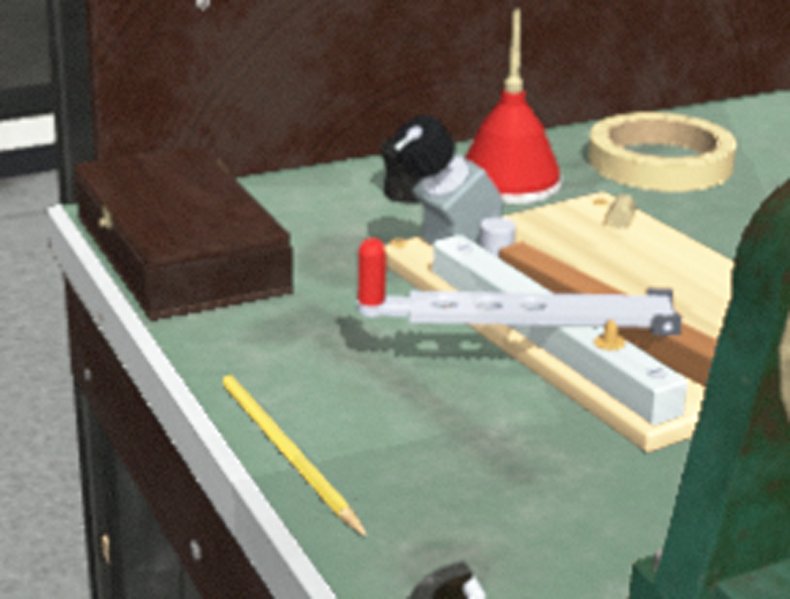

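```bash
python3 - <<'E'
import cv2
t=cv2.imread("pics/top0.png"); 
a=t[180:290,310:440]; cv2.imwrite("pics/tc1.png",cv2.resize(a,(780,660),interpolation=cv2.INTER_CUBIC)[:600])
a=t[130:250,275:435]; cv2.imwrite("pics/tc2.png",cv2.resize(a,(800,600),interpolation=cv2.INTER_CUBIC))
a=cv2.imread("pics/side0.png")[220:340,290:450]; cv2.imwrite("pics/sc1.png",cv2.resize(a,(800,600),interpolation=cv2.INTER_CUBIC))
E
```

```text
(no output)
```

View pics/tc1.png

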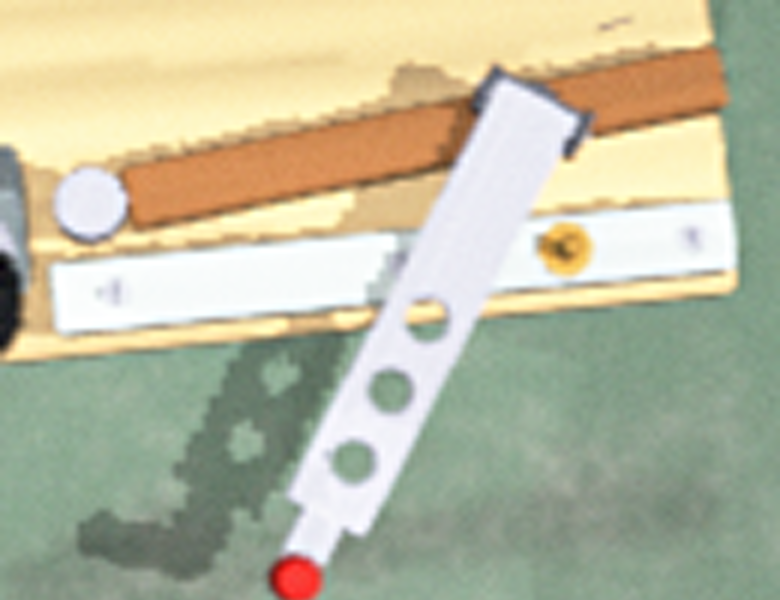

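View pics/tc2.png

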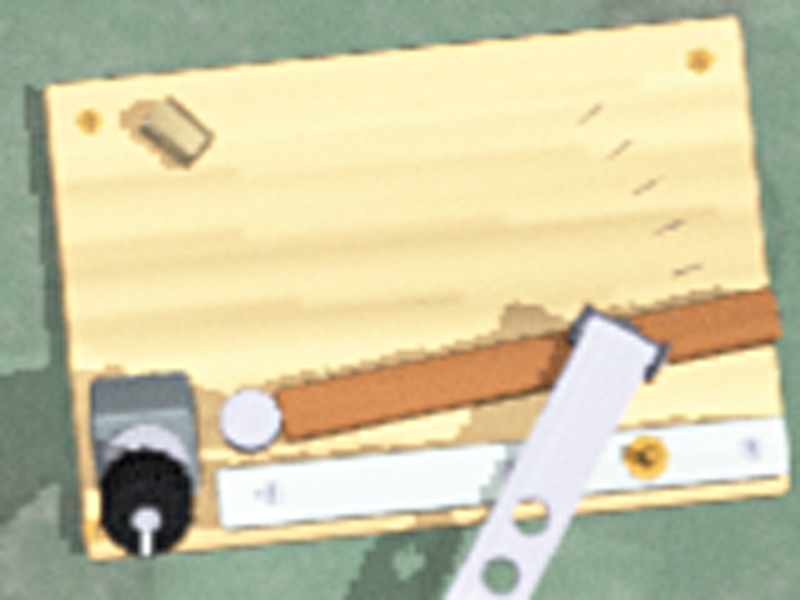

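View pics/sc1.png

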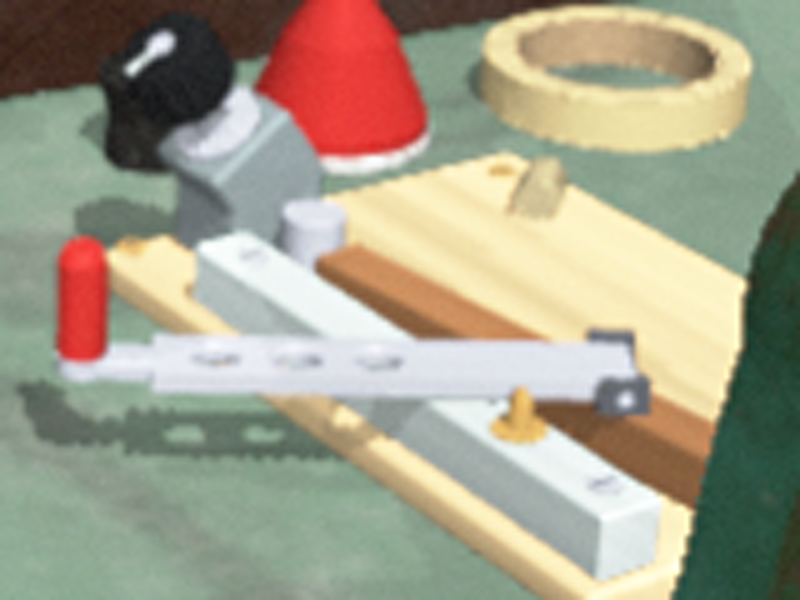

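```bash
cat > h.py <<'E'
import numpy as np,cv2
from plant import robot
CP={n:robot.camera_params(n) for n in("side","top")}
def ray(n,uv):
    p=CP[n]; q=cv2.undistortPoints(np.array([[uv]],float),p["intrinsics"],p["dist"])[0,0]
    R=np.array(p["R"]);t=np.array(p["t"]); return -R.T@t, R.T@np.array([q[0],q[1],1])
def atz(n,uv,z):
    c,d=ray(n,uv); return c+d*(z-c[2])/d[2]
def proj(n,X):
    p=CP[n]; R=np.array(p["R"]); return cv2.projectPoints(np.array([X],float),cv2.Rodrigues(R)[0],np.array(p["t"]),p["intrinsics"],p["dist"])[0][0,0]
def tri(u1,u2):
    A=[];b=[]
    for n,uv in(("top",u1),("side",u2)):
        c,d=ray(n,uv);d/=np.linalg.norm(d);M=np.eye(3)-np.outer(d,d);A.append(M);b.append(M@c)
    return np.linalg.lstsq(np.vstack(A),np.hstack(b),rcond=None)[0]
E
python3 - <<'E'
from h import *
T=lambda x,y:(310+x/6,180+y/6)
S=lambda x,y:(290+x/5,220+y/5)
np.set_printoptions(precision=4,suppress=True)
z=.0385
H=atz("top",T(91,204),.045);hs=[atz("top",T(*p),z) for p in((427,319),(390,390),(353,462))]
hand=atz("top",T(297,578),.071);peg=atz("top",T(568,247),.0445);pegb=atz("top",T(565,249),.033)
print("H",H,"hs",hs,"hand",hand,"peg",peg,pegb)
d=(hs[0]-hs[2])/np.linalg.norm(hs[0]-hs[2]); P=hs[1]+d*.087; print("P",P,np.linalg.norm((P-H)[:2]),"dist hole-hole",np.linalg.norm(hs[0]-hs[2]),"handle pred",P-d*.145)
# side
print("side peg tip",atz("side",S(521,390),.0445),"hs",[atz("side",S(*p),.0395) for p in((380,360),(298,358),(215,357))])
print("tri peg",tri(T(568,247),S(521,390)),"handle top",tri(T(297,578),S(82,240)))
print("side hand bottom",atz("side",S(82,358),.0395),atz("side",S(82,240),.071), "hinge",atz("side",S(315,208),.045),tri(T(91,204),S(315,208)))
# knob
K=lambda x,y:(275+x/5,130+y/5)
print("knob top centre?",tri(K(147,518),S(152,52)),tri(K(147,518),S(165,38)))
# front fence corners
a=atz("top",T(52,263),.032);b=atz("top",T(733,203),.032);c=atz("top",T(737,270),.032);e=atz("top",T(58,334),.032)
print("fence",a,b,c,e,"yaw", np.arctan2(-(a-b)[0],(a-b)[1]),np.arctan2(-(e-c)[0],(e-c)[1]))
E
```

```text
H [0.5433 0.2341 0.045 ] hs [array([0.5132, 0.1414, 0.0385]), array([0.4935, 0.1514, 0.0385]), array([0.4736, 0.1613, 0.0385])] hand [0.4418 0.1778 0.071 ] peg [0.533  0.1035 0.0445] [0.5335 0.1029 0.033 ]
P [0.5712 0.1122 0.0385] 0.12509506004719154 dist hole-hole 0.04435870226612295 handle pred [0.4418 0.1775 0.0385]
side peg tip [0.5357 0.1049 0.0445] hs [array([0.5157, 0.1434, 0.0395]), array([0.4959, 0.1535, 0.0395]), array([0.4757, 0.163 , 0.0395])]
tri peg [0.5336 0.1032 0.0457] handle top [0.4422 0.1778 0.074 ]
side hand bottom [0.4426 0.1768 0.0395] [0.4453 0.1836 0.071 ] hinge [0.5423 0.2285 0.045 ] [0.5444 0.2338 0.0424]
knob top centre? [0.507  0.2663 0.0864] [0.5085 0.2653 0.091 ]
fence [0.528  0.2449 0.032 ] [0.5469 0.0564 0.032 ] [0.5283 0.0553 0.032 ] [0.5082 0.243  0.032 ] yaw 0.10008588309113708 0.106573742714792
```

```bash
cat >> h.py <<'E'
from scipy.spatial.transform import Rotation as Ro
from scipy.optimize import fsolve
np.set_printoptions(precision=4,suppress=True)
OFF=np.array([.001,.001])
H=np.array([.5433,.2341])+OFF; PEG=np.array([.5332,.1032])+OFF; YAW=.103
def fk(th,sw,lift,up=.003,s=None):
    """tool pose (R,TCP) holding handle; up = grasp point above handle centre"""
    f=YAW-np.pi/2+th; P=H+.125*np.array([np.cos(f),np.sin(f)])
    a=YAW+np.pi+th+sw; r=np.array([np.cos(a),np.sin(a),0]); k=np.array([0,0,1.])
    rr=r*np.cos(lift)+k*np.sin(lift); n=-r*np.sin(lift)+k*np.cos(lift)
    P3=np.array([*P,.037]); hc=P3+rr*.145+n*(.0185+up)
    z=-n;x=rr;y=np.cross(z,x); R=np.column_stack([x,y,z])
    return R,hc+z*.0188
def solve(hand):
    def g(q):
        R,t=fk(q[0],q[1],0); return (t[:2]-hand)*100
    return fsolve(g,[.1,.4])
def target(hole=.087):
    D=np.linalg.norm(PEG-H)
    def g(q):
        f=YAW-np.pi/2+q[0];P=H+.125*np.array([np.cos(f),np.sin(f)]);a=YAW+np.pi+q[0]+q[1]
        return (P+hole*np.array([np.cos(a),np.sin(a)])-PEG)*100
    return fsolve(g,[.4,0.])
def rows(poses,st=None):
    st=st or robot.state(); R0=Ro.from_rotvec(st["tcp_rot"]).as_matrix();p0=st["position"]
    for R,p in poses:
        print(np.round(R0.T@(p-p0)*1000,1).tolist(),np.round(Ro.from_matrix(R0.T@R).as_rotvec(),3).tolist())
E
python3 - <<'E'
from h import *
q0=solve(np.array([.4418,.1778])+OFF);q1=target();print(q0,q1)
R,t=fk(*q0,0);print(t)
up=t+[0,0,.12]
rows([(R,up),(R,t)])
print(fk(*q1,0))
E
```

```text
[ 0.1215 -0.6937] [ 0.511  -0.2774]
[0.4428 0.1788 0.0397]
[-332.9, -257.6, 58.9] [-0.0, 0.0, 0.053]
[-332.9, -257.6, 178.9] [-0.0, 0.0, 0.053]
(array([[-0.9439, -0.3303, -0.    ],
       [-0.3303,  0.9439, -0.    ],
       [ 0.    ,  0.    , -1.    ]]), array([0.4795, 0.085 , 0.0397]))
```

Call:
{"name": "servo_tool", "arguments": {
  "motion": [
    {"offset":[-30,-23,5],"dr":[0,0,0],"gripper":0.3},
    {"offset":[-60,-46,10],"dr":[0,0,0],"gripper":0.0},
    {"offset":[-90,-70,15],"dr":[0,0,0],"gripper":0.0},
    {"offset":[-120,-93,20],"dr":[0,0,0.02],"gripper":0.0},
    {"offset":[-150,-116,25],"dr":[0,0,0.02],"gripper":0.0},
    {"offset":[-180,-139,30],"dr":[0,0,0.03],"gripper":0.0},
    {"offset":[-210,-162,35],"dr":[0,0,0.03],"gripper":0.0},
    {"offset":[-240,-186,40],"dr":[0,0,0.04],"gripper":0.0},
    {"offset":[-270,-209,45],"dr":[0,0,0.05],"gripper":0.0},
    {"offset":[-300,-232,50],"dr":[0,0,0.05],"gripper":0.0},
    {"offset":[-333,-258,55],"dr":[0,0,0.05],"gripper":0.0},
    {"offset":[-333,-258,59],"dr":[0,0,0.053],"gripper":0.0},
    {"offset":[-333,-258,59],"dr":[0,0,0.053],"gripper":0.0},
    {"offset":[-333,-258,59],"dr":[0,0,0.053],"gripper":0.0},
    {"offset":[-333,-258,59],"dr":[0,0,0.053],"gripper":0.0}
  ]
}}

```text
clock: 2.55
position: [0.4424, 0.1795, 0.1599]
tcp_rot: [-0.728, -3.056, -0.001]
ft_force: [0.1, 0.2, 0.6]
width: 0.0464
```

```bash
python3 - <<'E'
from h import *
q0=solve(np.array([.4418,.1778])+OFF)
R,t=fk(*q0,0)
print(robot.state()["position"],robot.state()["width"])
rows([(R,t+[0,0,.12]),(R,t)])
for n in("side","top"): cv2.imwrite(f"pics/{n}1.png",robot.get_image(n)[:,:,::-1])
a=cv2.imread("pics/side1.png")[150:350,200:460]; cv2.imwrite("pics/s1c.png",cv2.resize(a,(780,600),interpolation=cv2.INTER_CUBIC))
E
```

```text
[0.4424 0.1795 0.1599] 0.046445008504357885
[-0.7, -0.4, 0.2] [0.0, -0.0, 0.002]
[-0.7, -0.5, 120.2] [0.0, -0.0, 0.002]
```

View pics/s1c.png

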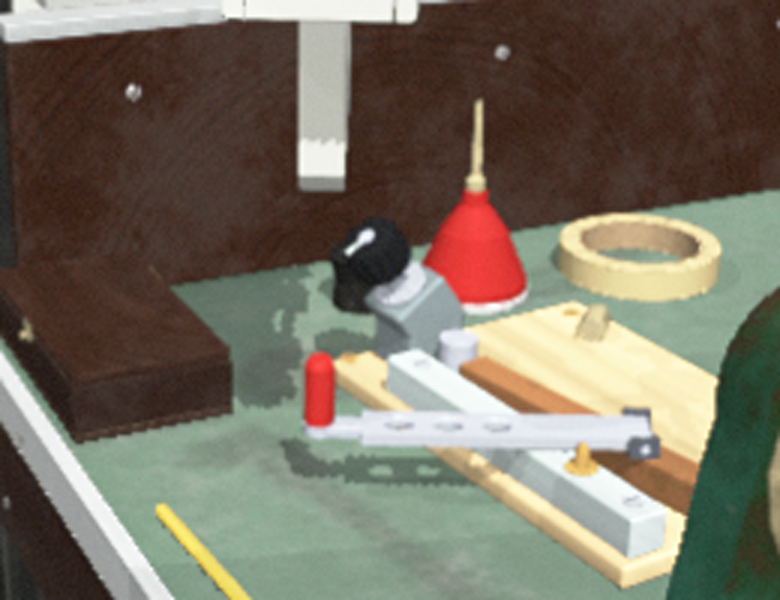

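View pics/top1.png

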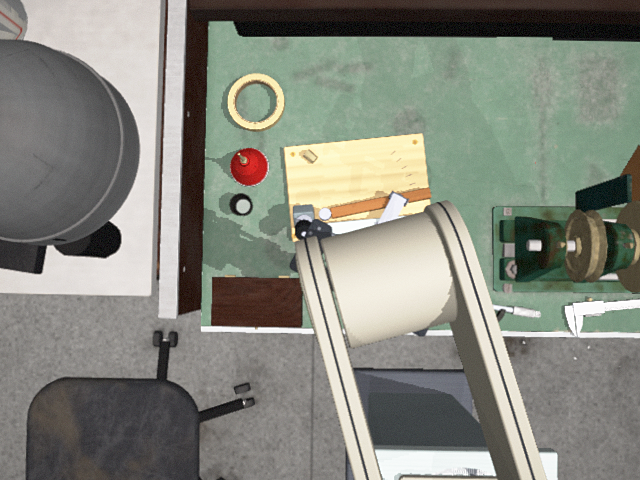

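The side view shows the finger above the red post (post at crop 319,390, finger at 323,160). The arm blocks the top view. Next I go down.

Call:
{"name": "servo_tool", "arguments": {
  "motion": [
    {"offset":[0,0,25],"dr":[0,0,0],"gripper":0.0},
    {"offset":[-1,-0.5,50],"dr":[0,0,0],"gripper":0.0},
    {"offset":[-1,-0.5,75],"dr":[0,0,0],"gripper":0.0},
    {"offset":[-1,-0.5,95],"dr":[0,0,0],"gripper":0.0},
    {"offset":[-1,-0.5,110],"dr":[0,0,0],"gripper":0.0},
    {"offset":[-1,-0.5,120],"dr":[0,0,0],"gripper":0.0},
    {"offset":[-1,-0.5,120],"dr":[0,0,0],"gripper":0.0},
    {"offset":[-1,-0.5,120],"dr":[0,0,0],"gripper":0.0}
  ]
}}

```text
clock: 3.32
position: [0.4431, 0.1781, 0.0398]
tcp_rot: [-0.728, -3.056, 0.0]
ft_force: [0.2, -0.2, 0.0]
width: 0.0463
```

```bash
python3 - <<'E'
from h import *
cv2.imwrite("pics/s2.png",robot.get_image("side")[:,:,::-1])
a=cv2.imread("pics/s2.png")[220:340,290:450]; cv2.imwrite("pics/s2c.png",cv2.resize(a,(800,600),interpolation=cv2.INTER_CUBIC))
E
```

```text
(no output)
```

View pics/s2c.png

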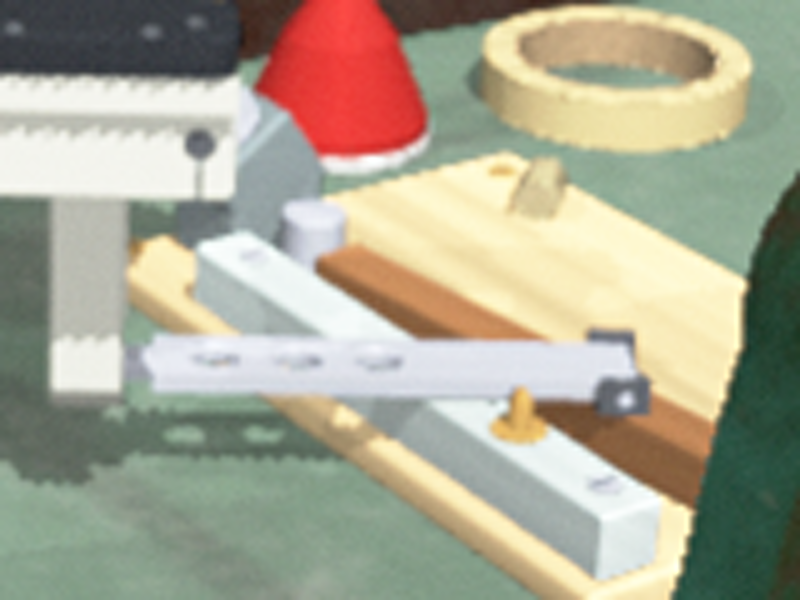

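The finger hides the post, and the stay hasn't moved. I'll close with a moderate grip.

Call:
{"name": "servo_tool", "arguments": {
  "motion": [
    {"offset":[0,0,0],"dr":[0,0,0],"gripper":-0.5},
    {"offset":[0,0,0],"dr":[0,0,0],"gripper":-1},
    {"offset":[0,0,0],"dr":[0,0,0],"gripper":-1},
    {"offset":[0,0,0],"dr":[0,0,0],"gripper":-1},
    {"offset":[0,0,0],"dr":[0,0,0],"gripper":-1},
    {"offset":[0,0,0],"dr":[0,0,0],"gripper":-1}
  ],
  "force": 15
}}

```text
clock: 3.87
position: [0.4436, 0.1774, 0.0398]
tcp_rot: [0.73, 3.055, 0.0]
ft_force: [-0.4, -0.0, 0.2]
width: 0.0138
```

```bash
python3 - <<'E'
from h import *
st=robot.state();print(st["position"],st["width"],st["ft_force"],st["wrist_torque"])
q0=solve(st["position"][:2]);q1=target();print(q0,q1)
# path
def path(a,b,n): return [a+(b-a)*i/n for i in range(1,n+1)]
a=np.array([*q0,0.]);b=np.array([*q0,.3]);c=np.array([q1[0],q0[1],.3]);d=np.array([*q1,.3]);e=np.array([*q1,.18])
up=.003
print("lift");rows([fk(*q) for q in path(a,b,8)])
import pickle
E
```

```text
[0.4436 0.1774 0.0398] 0.013774250697643872 [-0.3666 -0.0069  0.1702] [-0.0008 -0.1414  0.0274]
[ 0.1349 -0.6936] [ 0.511  -0.2774]
lift
[-0.2, 0.0, -5.3] [0.0, 0.038, -0.013]
[-0.6, 0.0, -10.7] [0.001, 0.075, -0.013]
[-1.2, 0.0, -16.1] [0.001, 0.113, -0.013]
[-2.0, 0.0, -21.5] [0.001, 0.15, -0.013]
[-3.1, 0.0, -26.9] [0.001, 0.188, -0.013]
[-4.3, 0.1, -32.2] [0.002, 0.225, -0.013]
[-5.7, 0.1, -37.4] [0.002, 0.263, -0.013]
[-7.3, 0.1, -42.6] [0.002, 0.3, -0.013]
```

Call:
{"name": "servo_tool", "arguments": {
  "motion": [
    {"offset":[-0.2,0,-5.3],"dr":[0,0.038,0],"gripper":-1},
    {"offset":[-0.6,0,-10.7],"dr":[0,0.075,0],"gripper":-1},
    {"offset":[-1.2,0,-16.1],"dr":[0,0.113,0],"gripper":-1},
    {"offset":[-2,0,-21.5],"dr":[0,0.15,0],"gripper":-1},
    {"offset":[-3.1,0,-26.9],"dr":[0,0.188,0],"gripper":-1},
    {"offset":[-4.3,0,-32.2],"dr":[0,0.225,0],"gripper":-1},
    {"offset":[-5.7,0,-37.4],"dr":[0,0.263,0],"gripper":-1},
    {"offset":[-7.3,0,-42.6],"dr":[0,0.3,0],"gripper":-1},
    {"offset":[-7.3,0,-42.6],"dr":[0,0.3,0],"gripper":-1},
    {"offset":[-7.3,0,-42.6],"dr":[0,0.3,0],"gripper":-1}
  ]
}}

```text
clock: 4.7
position: [0.4503, 0.1738, 0.0819]
tcp_rot: [-0.663, -2.771, -0.1]
ft_force: [-0.3, 0.1, -1.0]
width: 0.0137
```

```bash
python3 - <<'E'
from h import *
st=robot.state();print(st["position"],st["width"],st["ft_force"],st["wrist_torque"])
q0=np.array([.1349,-.6936]);q1=target()
def path(a,b,n): return [a+(b-a)*i/n for i in range(1,n+1)]
b=np.array([*q0,.3]);c=np.array([q1[0],q0[1],.3]);d=np.array([*q1,.3])
print(fk(*b)[1],fk(*d)[1])
print("open");rows([fk(*q) for q in path(b,c,7)]);print('sw');rows([fk(*q) for q in path(c,d,7)])
cv2.imwrite("pics/s3.png",robot.get_image("side")[:,:,::-1])
a=cv2.imread("pics/s3.png")[190:340,270:470]; cv2.imwrite("pics/s3c.png",cv2.resize(a,(800,600),interpolation=cv2.INTER_CUBIC))
E
```

```text
[0.4503 0.1738 0.0819] 0.013688753926809573 [-0.3103  0.115  -0.9727] [-0.0645 -0.1973  0.0114]
[0.4501 0.1742 0.0824] [0.4863 0.0874 0.0824]
open
[-4.5, -2.7, -2.0] [0.02, 0.001, -0.065]
[-9.7, -5.3, -3.6] [0.036, 0.001, -0.116]
[-15.0, -7.6, -5.2] [0.052, 0.001, -0.167]
[-20.5, -9.6, -6.9] [0.067, 0.001, -0.219]
[-26.0, -11.3, -8.6] [0.083, 0.001, -0.27]
[-31.6, -12.7, -10.3] [0.099, 0.001, -0.321]
[-37.3, -13.7, -12.1] [0.115, 0.001, -0.373]
sw
[-40.4, -21.2, -13.1] [0.133, 0.001, -0.43]
[-44.0, -28.5, -14.2] [0.15, 0.001, -0.486]
[-48.1, -35.5, -15.4] [0.168, 0.001, -0.543]
[-52.5, -42.3, -16.8] [0.185, 0.001, -0.6]
[-57.3, -48.7, -18.3] [0.203, 0.001, -0.657]
[-62.4, -54.9, -19.8] [0.22, 0.001, -0.714]
[-67.9, -60.7, -21.5] [0.238, 0.001, -0.77]
```

View pics/s3c.png

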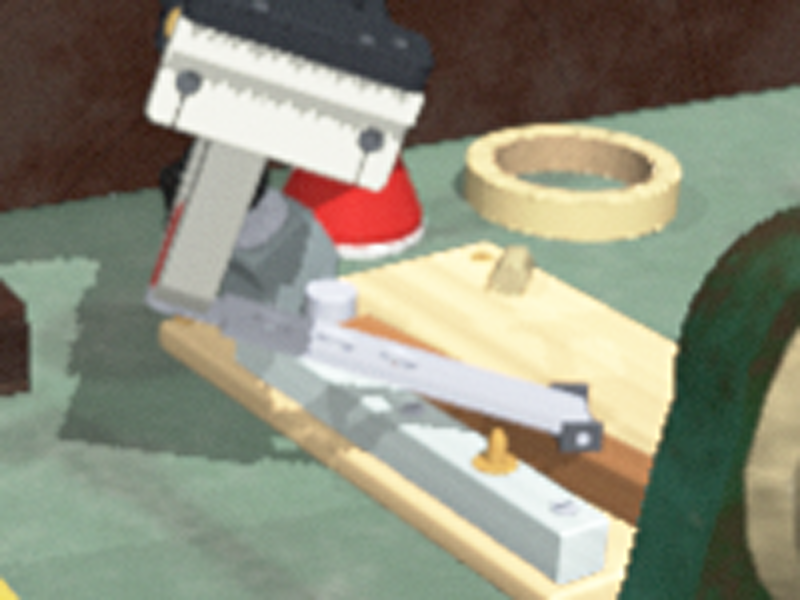

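The stay is lifted (s3c: handle at 175,300, root at 580,430), and the peg at (497,455) is clear. Now I open the fence and swivel.

Call:
{"name": "servo_tool", "arguments": {
  "motion": [
    {"offset":[-4.5,-2.7,-2],"dr":[0.02,0,-0.065],"gripper":-1},
    {"offset":[-9.7,-5.3,-3.6],"dr":[0.036,0,-0.116],"gripper":-1},
    {"offset":[-15,-7.6,-5.2],"dr":[0.052,0,-0.167],"gripper":-1},
    {"offset":[-20.5,-9.6,-6.9],"dr":[0.067,0,-0.219],"gripper":-1},
    {"offset":[-26,-11.3,-8.6],"dr":[0.083,0,-0.27],"gripper":-1},
    {"offset":[-31.6,-12.7,-10.3],"dr":[0.099,0,-0.321],"gripper":-1},
    {"offset":[-37.3,-13.7,-12.1],"dr":[0.115,0,-0.373],"gripper":-1},
    {"offset":[-40.4,-21.2,-13.1],"dr":[0.133,0,-0.43],"gripper":-1},
    {"offset":[-44,-28.5,-14.2],"dr":[0.15,0,-0.486],"gripper":-1},
    {"offset":[-48.1,-35.5,-15.4],"dr":[0.168,0,-0.543],"gripper":-1},
    {"offset":[-52.5,-42.3,-16.8],"dr":[0.185,0,-0.6],"gripper":-1},
    {"offset":[-57.3,-48.7,-18.3],"dr":[0.203,0,-0.657],"gripper":-1},
    {"offset":[-62.4,-54.9,-19.8],"dr":[0.22,0,-0.714],"gripper":-1},
    {"offset":[-67.9,-60.7,-21.5],"dr":[0.238,0,-0.77],"gripper":-1},
    {"offset":[-67.9,-60.7,-21.5],"dr":[0.238,0,-0.77],"gripper":-1},
    {"offset":[-67.9,-60.7,-21.5],"dr":[0.238,0,-0.77],"gripper":-1}
  ]
}}

```text
clock: 6.08
position: [0.4855, 0.0882, 0.0825]
tcp_rot: [0.475, -2.805, 0.072]
ft_force: [-0.2, -0.5, -1.8]
width: 0.0136
```

```bash
python3 - <<'E'
from h import *
st=robot.state();print(st["position"],st["width"],st["ft_force"],st["wrist_torque"])
q1=target(); 
rows([fk(*q1,l) for l in (.3,.27,.24,.21,.18,.15)])
for n in("side","top"): cv2.imwrite(f"pics/{n}4.png",robot.get_image(n)[:,:,::-1])
a=cv2.imread("pics/side4.png")[220:340,300:460]; cv2.imwrite("pics/s4c.png",cv2.resize(a,(800,600),interpolation=cv2.INTER_CUBIC))
a=cv2.imread("pics/top4.png")[150:300,300:500]; cv2.imwrite("pics/t4c.png",cv2.resize(a,(800,600),interpolation=cv2.INTER_CUBIC))
E
```

```text
[0.4855 0.0882 0.0825] 0.013569253406969599 [-0.1981 -0.4848 -1.8384] [-0.0431 -0.1747 -0.0663]
[-0.5, -1.0, -0.1] [-0.0, 0.0, -0.001]
[-0.5, -1.0, 4.3] [-0.0, -0.03, -0.001]
[-0.6, -1.0, 8.6] [-0.0, -0.06, -0.001]
[-0.9, -1.0, 12.9] [-0.0, -0.09, -0.001]
[-1.3, -1.0, 17.3] [-0.0, -0.12, -0.001]
[-1.8, -1.0, 21.6] [-0.0, -0.15, -0.001]
```

View pics/s4c.png

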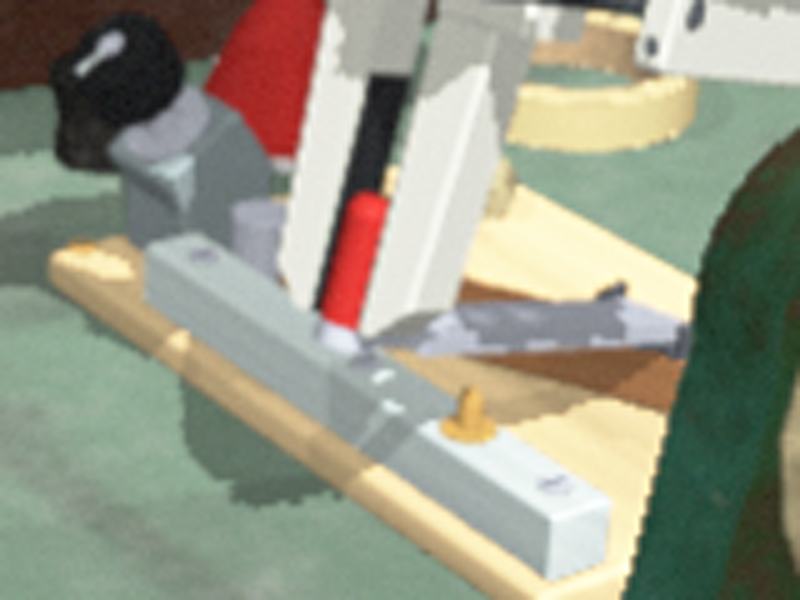

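View pics/t4c.png

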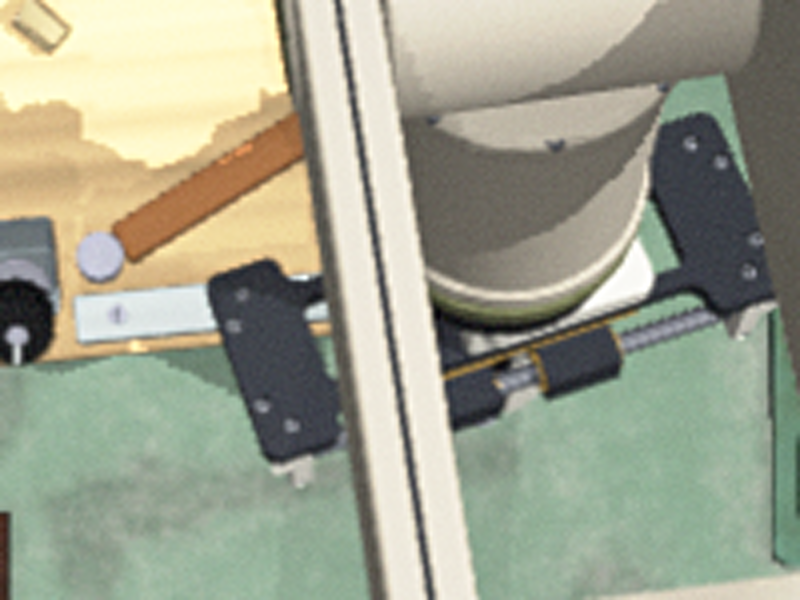

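```bash
python3 - <<'E'
from h import *
for f in("top0","top4"):
    im=cv2.imread(f"pics/{f}.png"); hsv=cv2.cvtColor(im,cv2.COLOR_BGR2HSV)
    m=cv2.inRange(hsv,(5,110,60),(16,255,255)); m[:185]=0;m[232:]=0;m[:,:322]=0;m[:,432:]=0
    if f=="top4": m[:,376:]=0; m[:170]=0
    else: m[:,392:]=0
    n,l,s,c=cv2.connectedComponentsWithStats(m); k=1+np.argmax(s[1:,4]); print(s[k])
    pts=np.argwhere(l==k)[:,::-1]
    # use centre line: per column top/bottom edges
    P=[]
    E1=[];E2=[]
    for x in range(s[k][0]+6,s[k][0]+s[k][2]-6):
        r=pts[pts[:,0]==x][:,1]; E1.append((x,r.min()-.5));E2.append((x,r.max()+.5))
    for zt in (.030,):
        for E in(E1,E2):
            W=np.array([atz("top",p,zt)[:2] for p in E]); vx,vy,x0,y0=cv2.fitLine(W.astype(np.float32)*1000,cv2.DIST_HUBER,0,.01,.01).ravel()
            if vy>0: vx,vy=-vx,-vy
            print(f,"dir angle",np.arctan2(vx,-vy)-YAW*-1 if 0 else np.arctan2(vx,-vy)-YAW*1, "dist hinge",(vx*(H[1]*1000-1-y0)-vy*(H[0]*1000-1-x0)))
E
```

```text
[330 196  59  22 634]
top0 dir angle 0.11619581 dist hinge -10.967779615673544
top0 dir angle 0.11355081 dist hinge 7.373987981155688
[328 185  48  31 526]
top4 dir angle 0.44614595 dist hinge -12.16784447888626
top4 dir angle 0.46268207 dist hinge 7.03093423527767
```

```bash
cat >> h.py <<'E'
def overlay(src,n,box,sc,out,th,sw,lift,H=H,offw=0.001):
    im=cv2.imread(src); x0,y0,x1,y1=box
    a=cv2.resize(im[y0:y1,x0:x1],None,fx=sc,fy=sc,interpolation=cv2.INTER_CUBIC)
    def L(A,B,c):
        p=[((proj(n,X)-[x0,y0]+.5)*sc).astype(int).tolist() for X in(A,B)]; cv2.line(a,p[0],p[1],c,1,cv2.LINE_AA)
    o=np.array([offw,offw,0]) # shift world back into this camera's frame
    f=YAW-np.pi/2+th; u=np.array([np.cos(f),np.sin(f),0]); v=np.array([-u[1],u[0],0]); H3=np.array([*H,0])-o
    for z in(.030,):
        for s in(-.009,.009): L(H3+u*.015+v*s+[0,0,z],H3+u*.18+v*s+[0,0,z],(255,0,255))
    P3=H3+u*.125+[0,0,.037]
    ang=YAW+np.pi+th+sw; r=np.array([np.cos(ang),np.sin(ang),0]);k=np.array([0,0,1.]);w=np.array([-r[1],r[0],0])
    rr=r*np.cos(lift)+k*np.sin(lift); nn=-r*np.sin(lift)+k*np.cos(lift)
    for s in(-.012,.012): L(P3+w*s+nn*.0025,P3+rr*.128+w*s+nn*.0025,(0,255,255))
    L(P3+rr*.145+nn*.0025,P3+rr*.145+nn*.0345,(0,255,0))
    for d in(.065,.087,.109): L(P3+rr*(d-.006)+nn*.0025,P3+rr*(d+.006)+nn*.0025,(255,0,0))
    p=np.array([*PEG,0])-o; L(p+[0,0,.032],p+[0,0,.0445],(0,0,255))
    L(H3,H3+[0,0,.045],(255,0,0))
    cv2.imwrite(out,a)
E
python3 - <<'E'
from h import *
q1=target()
overlay("pics/side4.png","side",(300,220,460,340),5,"pics/o1.png",*q1,.3,offw=-.001)
overlay("pics/top4.png","top",(300,150,500,300),4,"pics/o2.png",*q1,.3,offw=.001)
q0=(.125,-.6936)
overlay("pics/side0.png","side",(290,220,450,340),5,"pics/o3.png",*q0,0,offw=-.001)
overlay("pics/top0.png","top",(300,150,500,300),4,"pics/o4.png",*q0,0,offw=.001)
a=np.hstack([cv2.imread(f"pics/o{i}.png")[:,:600] for i in(2,4)]);
cv2.imwrite("pics/o24.png",cv2.resize(a,(800,400)))
E
```

```text
(no output)
```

View pics/o1.png

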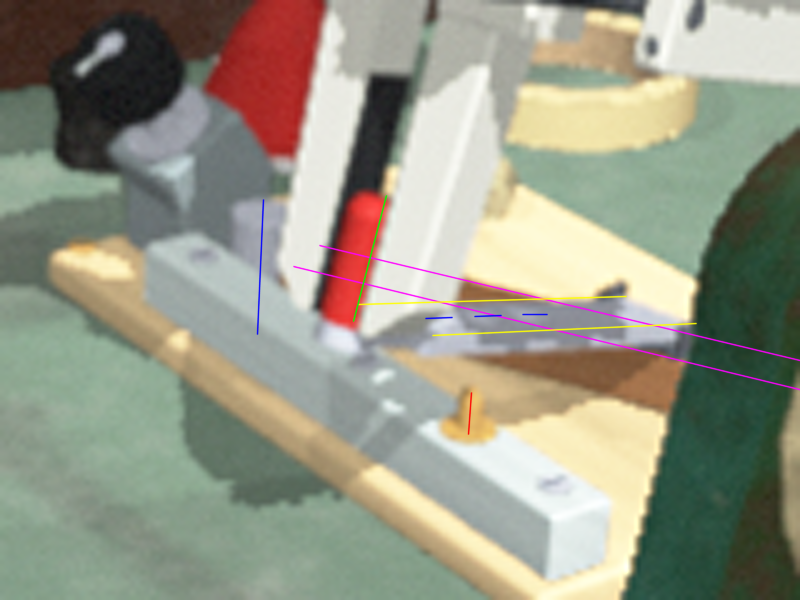

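View pics/o2.png

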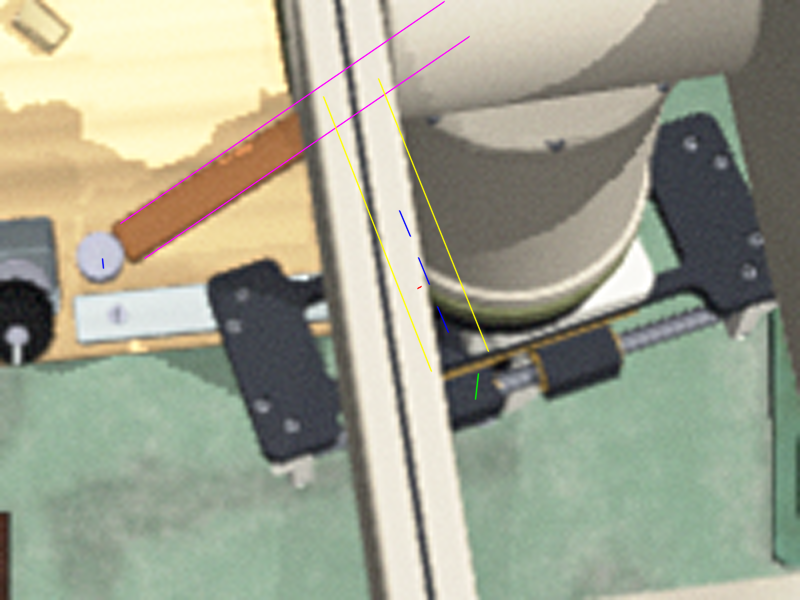

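View pics/o4.png

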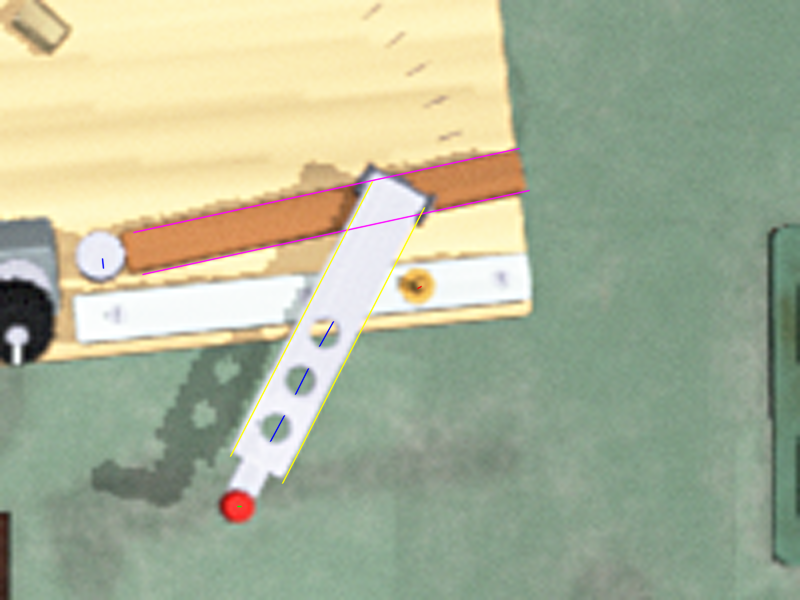

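View pics/o3.png

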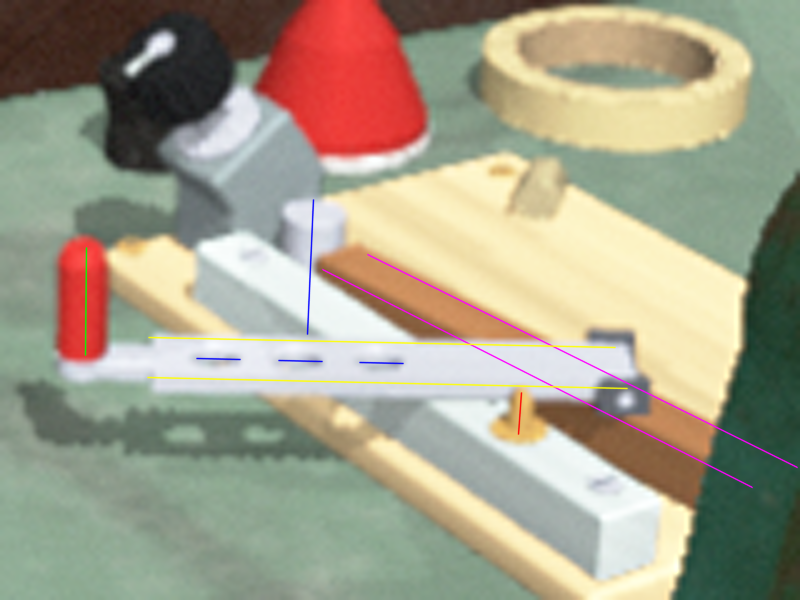

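The overlays show the stay about 5–6 mm further out than planned, so the post has slid outward in the pads. I'll lower it onto the peg, re-centre and grip harder.

Call:
{"name": "servo_tool", "arguments": {
  "motion": [
    {"offset":[0,0,4.4],"dr":[0,-0.03,0],"gripper":-1},
    {"offset":[-0.1,0,8.7],"dr":[0,-0.06,0],"gripper":-1},
    {"offset":[-0.4,0,13],"dr":[0,-0.09,0],"gripper":-1},
    {"offset":[-0.8,0,17.4],"dr":[0,-0.12,0],"gripper":-1},
    {"offset":[-1.3,0,21.7],"dr":[0,-0.15,0],"gripper":-1},
    {"offset":[-1.9,0,26],"dr":[0,-0.18,0],"gripper":-1},
    {"offset":[-1.9,0,26],"dr":[0,-0.18,0],"gripper":-1},
    {"offset":[-1.9,0,26],"dr":[0,-0.18,0],"gripper":-1}
  ]
}}

```text
clock: 6.85
position: [0.48, 0.086, 0.0574]
tcp_rot: [0.506, -2.98, 0.03]
ft_force: [-0.1, -1.1, 0.1]
width: 0.0137
```

```bash
python3 - <<'E'
from h import *
st=robot.state();print(st["position"],st["width"],st["ft_force"],st["wrist_torque"])
cv2.imwrite(f"pics/side5.png",robot.get_image("side")[:,:,::-1])
q1=target()
overlay("pics/side5.png","side",(300,220,460,340),5,"pics/o5.png",*q1,.12,offw=-.001)
E
```

```text
[0.48   0.086  0.0574] 0.013731639294027398 [-0.1459 -1.0733  0.0919] [-0.0523 -0.0059 -0.0086]
```

View pics/o5.png

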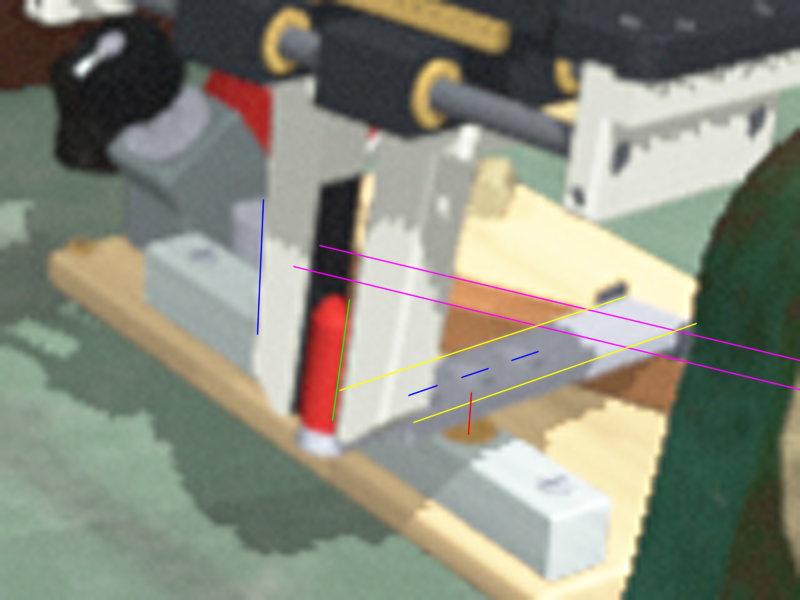

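```bash
python3 - <<'E'
import cv2
a=cv2.imread("pics/side5.png")[270:320,355:440]; cv2.imwrite("pics/s5z.png",cv2.convertScaleAbs(cv2.resize(a,None,fx=9,fy=9,interpolation=cv2.INTER_CUBIC),alpha=1.5))
E
```

```text
(no output)
```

View pics/s5z.png

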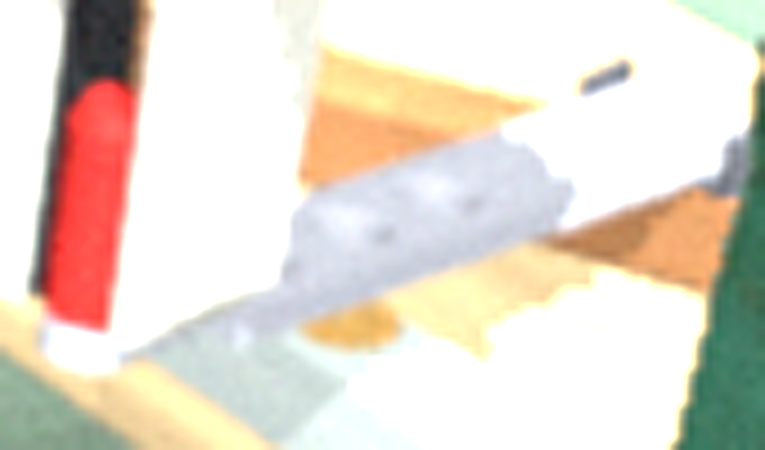

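```bash
python3 - <<'E'
from h import *
st=robot.state();R=Ro.from_rotvec(st["tcp_rot"]).as_matrix();p=st["position"]
up=p+R@np.array([0,0,-.1]); 
Rd=Ro.from_rotvec([-.728,-3.056,0]).as_matrix()
q=np.array([.30,.43,.23])
rows([(R,up),(Rd,up),(Rd,q)])
E
```

```text
[-0.0, -0.0, -100.0] [0.0, 0.0, 0.0]
[-0.0, -0.0, -100.0] [-0.048, -0.114, 0.803]
[77.0, 384.3, -164.3] [-0.048, -0.114, 0.803]
```

Call:
{"name": "servo_tool", "arguments": {
  "motion": [
    {"offset":[0,0,0],"dr":[0,0,0],"gripper":-0.7},
    {"offset":[0,0,0],"dr":[0,0,0],"gripper":-0.4},
    {"offset":[0,0,0],"dr":[0,0,0],"gripper":-0.2},
    {"offset":[0,0,-15],"dr":[0,0,0],"gripper":0},
    {"offset":[0,0,-40],"dr":[0,0,0],"gripper":0},
    {"offset":[0,0,-70],"dr":[0,0,0],"gripper":0},
    {"offset":[0,0,-100],"dr":[0,0,0],"gripper":0},
    {"offset":[0,0,-100],"dr":[0,0,0],"gripper":0}
  ]
}}

```text
clock: 7.57
position: [0.4961, 0.0905, 0.1635]
tcp_rot: [0.509, -2.99, 0.031]
ft_force: [1.1, -0.4, 1.3]
width: 0.0462
```

Call:
{"name": "servo_tool", "arguments": {
  "motion": [
    {"offset":[5,35,-15],"dr":[0,0,0.08],"gripper":0},
    {"offset":[13,73,-30],"dr":[0,0,0.16],"gripper":0},
    {"offset":[21,111,-40],"dr":[0,0,0.24],"gripper":0},
    {"offset":[30,150,-50],"dr":[0,0,0.32],"gripper":0},
    {"offset":[38,188,-60],"dr":[0,-0.03,0.4],"gripper":0},
    {"offset":[46,226,-64],"dr":[0,-0.06,0.48],"gripper":0},
    {"offset":[54,264,-64],"dr":[0,-0.09,0.56],"gripper":0},
    {"offset":[62,302,-64],"dr":[-0.02,-0.11,0.64],"gripper":0},
    {"offset":[70,340,-64],"dr":[-0.04,-0.11,0.72],"gripper":0},
    {"offset":[77,378,-64],"dr":[-0.05,-0.11,0.8],"gripper":0},
    {"offset":[77,384,-64],"dr":[-0.05,-0.11,0.8],"gripper":0}
  ]
}}

```text
clock: 8.48
position: [0.2964, 0.4336, 0.2296]
tcp_rot: [-0.724, -3.052, -0.006]
ft_force: [0.4, -0.5, -1.1]
width: 0.046
```

```bash
python3 - <<'E'
from h import *
for n in("side","top"): cv2.imwrite(f"pics/{n}6.png",robot.get_image(n)[:,:,::-1])
a=cv2.imread("pics/side6.png")[220:340,300:460]; cv2.imwrite("pics/s6c.png",cv2.resize(a,(800,600),interpolation=cv2.INTER_CUBIC))
a=cv2.imread("pics/top6.png")[170:270,310:443]; cv2.imwrite("pics/t6c.png",cv2.resize(a,None,fx=6,fy=6,interpolation=cv2.INTER_CUBIC))
E
```

```text
(no output)
```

View pics/s6c.png

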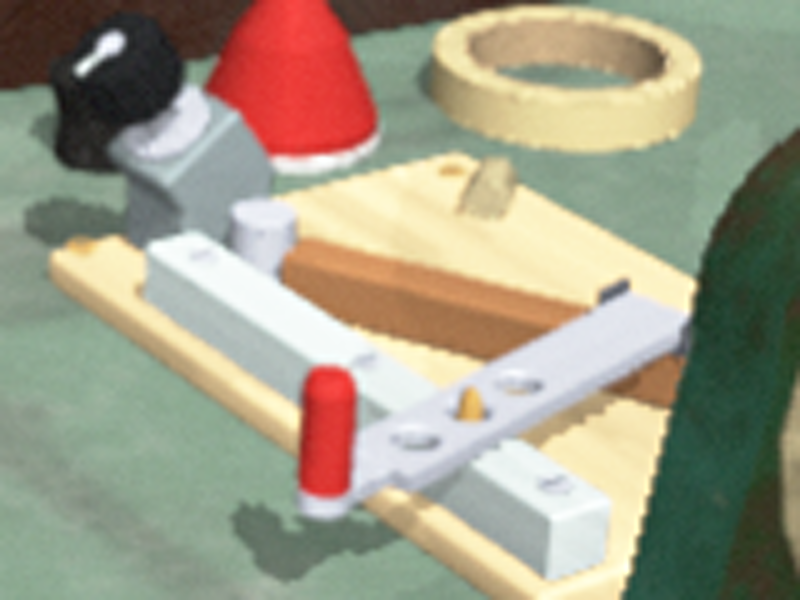

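View pics/t6c.png

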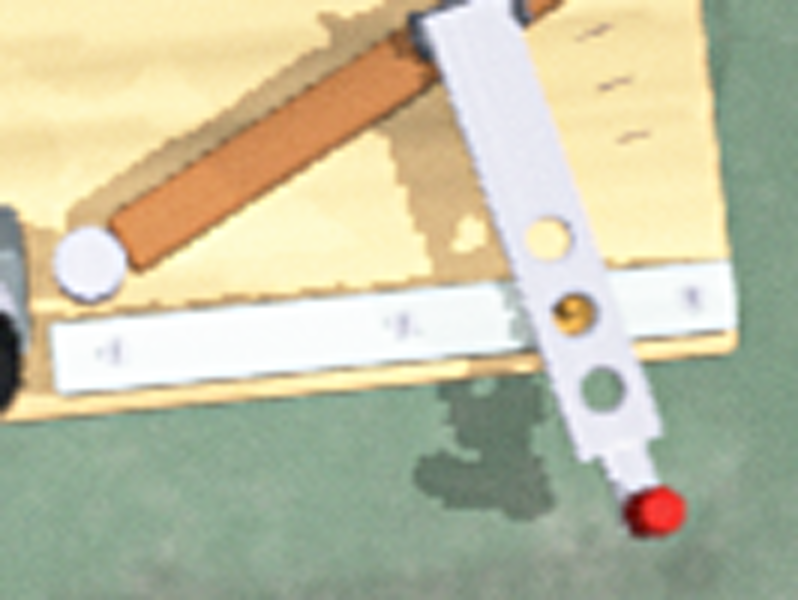

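The stay has dropped over the peg through the middle hole (t6c: 574,314; s6c: 470,408). Next I check that it's seated and locate the knob.

```bash
python3 - <<'E'
from h import *
T=lambda x,y:(310+x/6,170+y/6)
S=lambda x,y:(300+x/5,220+y/5)
print("post top",tri(T(657,511),S(330,370)),"post before same method: top .074")
print("holes tri",tri(T(549,238),S(518,382)),tri(T(602,389),S(415,437)))
q1=target()
for l in(0,.08): 
    overlay("pics/side6.png","side",(300,220,460,340),5,f"pics/o6_{int(l*100)}.png",*q1,l,offw=-.001)
a=cv2.imread("pics/o6_0.png")[250:550,250:650];b=cv2.imread("pics/o6_8.png")[250:550,250:650];cv2.imwrite("pics/o6.png",np.hstack([a,b]))
for n in("side","top"):
    r=robot.outline_of(n,"knob_grip")
    for d in r[:1]:
        m=np.argwhere(d["pixels"]); print(n,d["p"],len(m),m.mean(0)[::-1],m.min(0)[::-1],m.max(0)[::-1])
E
```

```text
post top [0.4774 0.0827 0.0728] post before same method: top .074
holes tri [0.5525 0.1083 0.0417] [0.5112 0.0935 0.0416]
side 0.77 385 [325.3844 233.0831] [315 222] [336 244]
top 0.74 372 [303.7688 230.2312] [294 219] [313 241]
```

View pics/o6.png

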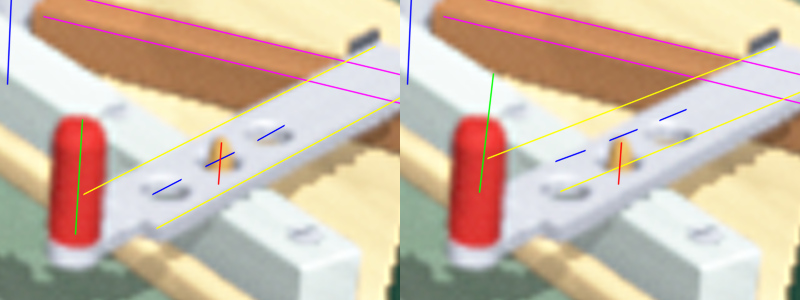

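```bash
cat >> h.py <<'E'
AX=np.array([-np.sin(np.radians(35))*np.cos(YAW),-np.sin(np.radians(35))*np.sin(YAW),np.cos(np.radians(35))])
def hull(n,c,r=.0145,h=.022):
    u=np.cross(AX,[0,1,0]);u/=np.linalg.norm(u);v=np.cross(AX,u)
    P=[c+AX*s*h/2+r*(np.cos(t)*u+np.sin(t)*v) for s in(-1,1) for t in np.linspace(0,2*np.pi,40)]
    return cv2.convexHull(np.array([proj(n,p) for p in P],np.float32)).reshape(-1,2)
E
python3 - <<'E'
from h import *
from scipy.optimize import least_squares
obs={}
for n in("side","top"):
    d=robot.outline_of(n,"knob_grip")[0]; m=d["pixels"].astype(np.uint8); M=cv2.moments(m,True)
    obs[n]=(M["m10"]/M["m00"],M["m01"]/M["m00"],M["m00"])
def cen(n,c):
    M=cv2.moments(hull(n,c)); return np.array([M["m10"]/M["m00"],M["m01"]/M["m00"]]),M["m00"]
f=lambda c:np.hstack([cen(n,c)[0]-obs[n][:2] for n in obs])
s=least_squares(f,[.51,.262,.078],diff_step=1e-4);print(s.x,s.fun,[(cen(n,s.x)[1],obs[n][2]) for n in obs])
for n,b in(("side",(300,210,350,260)),("top",(280,205,330,255))):
    im=cv2.imread(f"pics/{n}6.png")[b[1]:b[3],b[0]:b[2]];im=cv2.resize(im,(400,400),interpolation=cv2.INTER_CUBIC)
    cv2.polylines(im,[((hull(n,s.x)-b[:2]+.5)*8).astype(int)],True,(0,255,0),1)
    for k in(0,.011):
        p=((proj(n,s.x+AX*k)-b[:2]+.5)*8).astype(int).tolist();cv2.circle(im,p,3,(0,0,255),-1)
    cv2.imwrite(f"pics/k_{n}.png",im)
cv2.imwrite("pics/k.png",np.hstack([cv2.imread(f"pics/k_{n}.png") for n in obs]))
E
```

```text
[0.5142 0.267  0.0808] [-0.3389  0.0063  0.1618 -0.3217] [(404.2697298922576, 385.0), (354.1331077506766, 372.0)]
```

View pics/k.png

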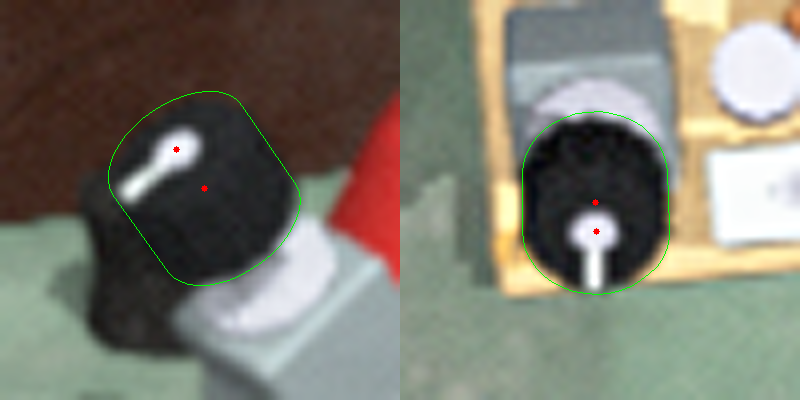

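```bash
cat >> h.py <<'E'
KN=np.array([.5145,.267,.0785])
def kpose(turn,back,up=.004):
    z=-AX; x=np.array([-np.cos(np.radians(35))*np.cos(YAW),-np.cos(np.radians(35))*np.sin(YAW),-np.sin(np.radians(35))]);y=np.cross(z,x)
    R=np.column_stack([x,y,z])@Ro.from_rotvec([0,0,turn]).as_matrix()
    return R,KN+AX*(up+back)+z*.0188
E
python3 - <<'E'
from h import *
print(robot.state()["joint_pos"])
rows([kpose(-.6,.13),kpose(-.6,.10),kpose(-.6,0)])
print(kpose(-.6,.1)[1])
E
```

```text
[ 0.8581 -0.0813  1.6843  0.0035  1.5397 -0.2481]
[-207.9, -84.0, 55.6] [0.012, -0.649, -1.13]
[-222.5, -74.7, 80.1] [0.012, -0.649, -1.13]
[-271.1, -43.9, 161.8] [0.012, -0.649, -1.13]
[0.4659 0.262  0.1483]
```

Call:
{"name": "servo_tool", "arguments": {
  "motion": [
    {"offset":[-17,-7,-3],"dr":[0.001,-0.054,-0.094],"gripper":0},
    {"offset":[-35,-14,-6],"dr":[0.002,-0.108,-0.188],"gripper":0},
    {"offset":[-52,-21,-5],"dr":[0.003,-0.162,-0.283],"gripper":0},
    {"offset":[-69,-28,0],"dr":[0.004,-0.216,-0.377],"gripper":0},
    {"offset":[-87,-35,8],"dr":[0.005,-0.27,-0.471],"gripper":0},
    {"offset":[-104,-42,16],"dr":[0.006,-0.325,-0.565],"gripper":0},
    {"offset":[-121,-49,24],"dr":[0.007,-0.379,-0.659],"gripper":0},
    {"offset":[-139,-56,32],"dr":[0.008,-0.433,-0.753],"gripper":0},
    {"offset":[-156,-63,39],"dr":[0.009,-0.487,-0.847],"gripper":0},
    {"offset":[-173,-70,45],"dr":[0.01,-0.541,-0.942],"gripper":0},
    {"offset":[-190,-77,51],"dr":[0.011,-0.595,-1.036],"gripper":0},
    {"offset":[-208,-84,55.6],"dr":[0.012,-0.649,-1.13],"gripper":0},
    {"offset":[-208,-84,55.6],"dr":[0.012,-0.649,-1.13],"gripper":0},
    {"offset":[-208,-84,55.6],"dr":[0.012,-0.649,-1.13],"gripper":0},
    {"offset":[-208,-84,55.6],"dr":[0.012,-0.649,-1.13],"gripper":0}
  ]
}}

```text
clock: 10.03
position: [0.4488, 0.2609, 0.174]
tcp_rot: [-0.87, 2.388, -0.195]
ft_force: [0.4, -1.1, -0.5]
width: 0.0466
```

```bash
python3 - <<'E'
from h import *
st=robot.state();print(st["joint_pos"],st["position"],kpose(-.6,.13)[1])
rows([kpose(-.6,.13),kpose(-.6,.02),kpose(-.6,0)])
for n in("side","top"): cv2.imwrite(f"pics/{n}7.png",robot.get_image(n)[:,:,::-1])
cv2.imwrite("pics/7.png",np.hstack([cv2.resize(cv2.imread(f"pics/{n}7.png")[130:330,220:420],(400,400)) for n in("side","top")]))
E
```

```text
[ 0.6422 -0.6039  2.3157 -0.3777  0.9236 -1.4759] [0.4488 0.2609 0.174 ] [0.4488 0.2602 0.1729]
[1.0, -0.2, 0.9] [0.0, 0.001, -0.005]
[1.1, -0.2, 110.9] [0.0, 0.001, -0.005]
[1.1, -0.2, 130.9] [0.0, 0.001, -0.005]
```

View pics/7.png

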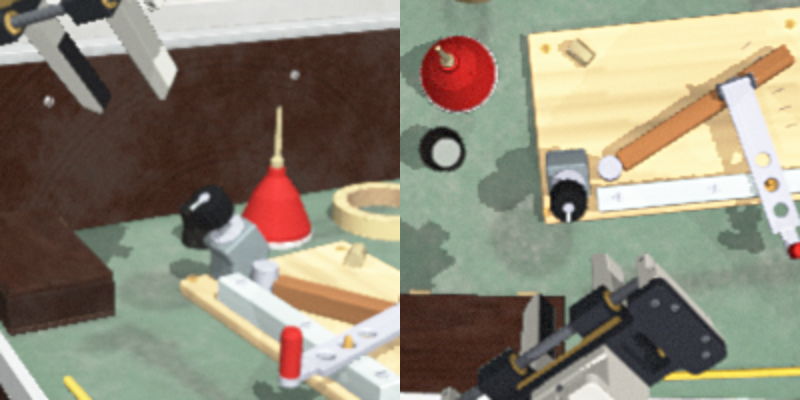

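The picture shows the open fingers lined up along the knob's axis with a clear path. I'll move in.

Call:
{"name": "servo_tool", "arguments": {
  "motion": [
    {"offset":[1,0,25],"dr":[0,0,0],"gripper":0},
    {"offset":[1,0,50],"dr":[0,0,0],"gripper":0},
    {"offset":[1,0,75],"dr":[0,0,0],"gripper":0},
    {"offset":[1,0,95],"dr":[0,0,0],"gripper":0},
    {"offset":[1,0,110],"dr":[0,0,0],"gripper":0},
    {"offset":[1,0,122],"dr":[0,0,0],"gripper":0},
    {"offset":[1,0,131],"dr":[0,0,0],"gripper":0},
    {"offset":[1,0,131],"dr":[0,0,0],"gripper":0},
    {"offset":[1,0,131],"dr":[0,0,0],"gripper":0}
  ]
}}

```text
clock: 10.88
position: [0.5222, 0.2693, 0.0649]
tcp_rot: [-0.877, 2.388, -0.195]
ft_force: [-0.2, 0.5, -0.3]
width: 0.0465
```

```bash
python3 - <<'E'
from h import *
st=robot.state();print(st["joint_pos"],st["position"],kpose(-.6,.0)[1],st["ft_force"],st["wrist_torque"])
rows([kpose(-.6,0)])
for n in("side","top"): cv2.imwrite(f"pics/{n}8.png",robot.get_image(n)[:,:,::-1])
cv2.imwrite("pics/8.png",np.hstack([cv2.resize(cv2.imread(f"pics/{n}8.png")[170:270,260:360],(400,400),interpolation=cv2.INTER_CUBIC) for n in("side","top")]))
E
```

```text
[ 0.546  -0.2051  2.2448 -0.4564  0.5874 -1.4124] [0.5222 0.2693 0.0649] [0.5229 0.2679 0.0664] [-0.1904  0.481  -0.288 ] [ 0.0248  0.2813 -0.0416]
[-0.3, -2.0, -0.8] [0.002, -0.0, 0.0]
```

View pics/8.png

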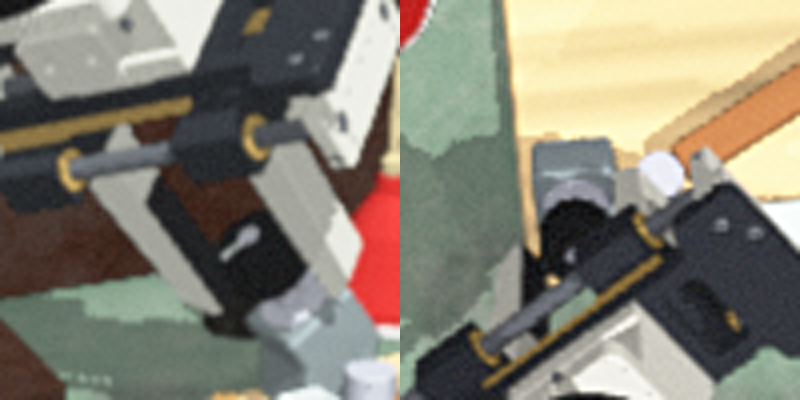

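Call:
{"name": "servo_tool", "arguments": {
  "motion": [
    {"offset":[0,-1,-0.5],"dr":[0,0,0],"gripper":-0.3},
    {"offset":[-0.3,-2,-0.8],"dr":[0,0,0],"gripper":-0.6},
    {"offset":[-0.3,-2,-0.8],"dr":[0,0,0],"gripper":-1},
    {"offset":[-0.3,-2,-0.8],"dr":[0,0,0],"gripper":-1},
    {"offset":[-0.3,-2,-0.8],"dr":[0,0,0],"gripper":-1},
    {"offset":[-0.3,-2,-0.8],"dr":[0,0,0],"gripper":-1}
  ],
  "force": 30
}}

```text
clock: 11.48
position: [0.5216, 0.2698, 0.0666]
tcp_rot: [-0.877, 2.386, -0.19]
ft_force: [-12.6, 13.6, 0.4]
width: 0.0286
```

```bash
cat > chk.py <<'E'
from h import *
st=robot.state();R=Ro.from_rotvec(st["tcp_rot"]).as_matrix()
print(st["clock"],"q6",st["joint_pos"][5],"w",st["width"],"F tool",R.T@st["ft_force"],"M tool",R.T@st["wrist_torque"], "M.ax",-AX@st["wrist_torque"])
R0,_=kpose(0,0); print("turn",Ro.from_matrix(R0.T@R).as_rotvec(), "grasp err tool mm",R.T@(st["position"]-R@[0,0,.0188]-KN)*1e3)
E
python3 chk.py
```

```text
11.4833 q6 -1.4222930982736433 w 0.028562373159014196 F tool [-1.1142 17.2952 -6.639 ] M tool [-3.3644 -0.0437  0.0571] M.ax 0.047163290263173376
turn [-0.0059 -0.0014 -0.6   ] grasp err tool mm [-0.4561  2.1134 -4.7993]
```

Call:
{"name": "servo_tool", "arguments": {
  "motion": [
    {"offset":[0,1,0],"dr":[0,0,0],"gripper":-1},
    {"offset":[0,1.5,-0.3],"dr":[0,0,0],"gripper":-1},
    {"offset":[0,1.5,-0.3],"dr":[0,0,0],"gripper":-1}
  ]
}}

```text
clock: 11.73
position: [0.5214, 0.27, 0.0666]
tcp_rot: [-0.877, 2.385, -0.192]
ft_force: [-2.7, 9.4, -2.9]
width: 0.0284
```

```bash
python3 chk.py
```

```text
11.7333 q6 -1.4161384888879263 w 0.02838069028936998 F tool [-2.8569  9.6634  1.4472] M tool [-1.8737 -0.1768  0.0487] M.ax 0.04432478901221791
turn [-0.004  -0.0016 -0.6003] grasp err tool mm [-0.4392  2.3295 -4.9268]
```

Call:
{"name": "servo_tool", "arguments": {
  "motion": [
    {"offset":[0,1,0],"dr":[0,0,0],"gripper":-1},
    {"offset":[0,1.9,0],"dr":[0,0,0],"gripper":-1},
    {"offset":[0,1.9,0],"dr":[0,0,0.05],"gripper":-1},
    {"offset":[0,1.9,0],"dr":[0,0,0.1],"gripper":-1},
    {"offset":[0,1.9,0],"dr":[0,0,0.15],"gripper":-1},
    {"offset":[0,1.9,0],"dr":[0,0,0.15],"gripper":-1}
  ]
}}

```text
clock: 12.23
position: [0.5213, 0.2703, 0.0665]
tcp_rot: [-0.69, 2.44, -0.134]
ft_force: [-1.7, 2.1, 1.0]
width: 0.0284
```

```bash
python3 chk.py
```

```text
12.2333 q6 -1.2558950870799641 w 0.028437255520257488 F tool [-0.4238  2.3516 -1.6692] M tool [-0.6556  0.113   0.048 ] M.ax 0.04664230723218994
turn [-0.002  -0.0014 -0.4476] grasp err tool mm [-0.0892  2.7845 -4.8894]
```

Call:
{"name": "servo_tool", "arguments": {
  "motion": [
    {"offset":[0,0.5,0],"dr":[0,0,0.06],"gripper":-1},
    {"offset":[0,0.5,0],"dr":[0,0,0.12],"gripper":-1},
    {"offset":[0,0.5,0],"dr":[0,0,0.18],"gripper":-1}
  ]
}}

```text
clock: 12.48
position: [0.5211, 0.2705, 0.0664]
tcp_rot: [-0.469, 2.487, -0.064]
ft_force: [-1.2, 2.5, 2.3]
width: 0.0283
```

```bash
python3 chk.py
```

```text
12.4833 q6 -1.075197710743021 w 0.0282838193168509 F tool [-1.2719  2.3879 -2.3899] M tool [-0.4046  0.1991 -0.0345] M.ax -0.035351906189573366
turn [-0.0017 -0.0012 -0.2691] grasp err tool mm [ 0.4789  3.0041 -4.8565]
```

Call:
{"name": "servo_tool", "arguments": {
  "motion": [
    {"offset":[0,0,0],"dr":[0,0,0.05],"gripper":-1},
    {"offset":[0,0,0],"dr":[0,0,0.1],"gripper":-1}
  ]
}}

```text
clock: 12.65
position: [0.5211, 0.2706, 0.0664]
tcp_rot: [-0.344, 2.506, -0.024]
ft_force: [-2.7, 2.9, 2.2]
width: 0.0285
```

```bash
python3 chk.py
```

```text
12.65 q6 -0.9755385236032571 w 0.028473865397235253 F tool [ 0.1449  3.2673 -3.1149] M tool [-0.5779  0.2036 -0.0486] M.ax -0.04969187800374883
turn [-0.002  -0.0011 -0.1694] grasp err tool mm [ 0.7705  3.0927 -4.8765]
```

Call:
{"name": "servo_tool", "arguments": {
  "motion": [
    {"offset":[0,0,0],"dr":[0,0,0],"gripper":-1},
    {"offset":[0,0,0],"dr":[0,0,0],"gripper":-1}
  ]
}}

```text
clock: 12.82
position: [0.5211, 0.2706, 0.0664]
tcp_rot: [-0.348, 2.506, -0.025]
ft_force: [-3.5, 1.8, 3.1]
width: 0.0288
```

```bash
python3 chk.py; python3 - <<'E'
from h import *
for n in("side","top"): cv2.imwrite(f"pics/{n}9.png",robot.get_image(n)[:,:,::-1])
cv2.imwrite("pics/9.png",np.hstack([cv2.resize(cv2.imread(f"pics/{n}9.png")[190:260,280:350],(400,400),interpolation=cv2.INTER_CUBIC) for n in("side","top")]))
E
```

```text
12.8167 q6 -0.9788869589773064 w 0.028823797976333252 F tool [ 0.5218  2.319  -4.4289] M tool [-0.4947  0.186   0.0224] M.ax 0.021378330891827974
turn [-0.0019 -0.0011 -0.1727] grasp err tool mm [ 0.73    3.0816 -4.8526]
```

View pics/9.png

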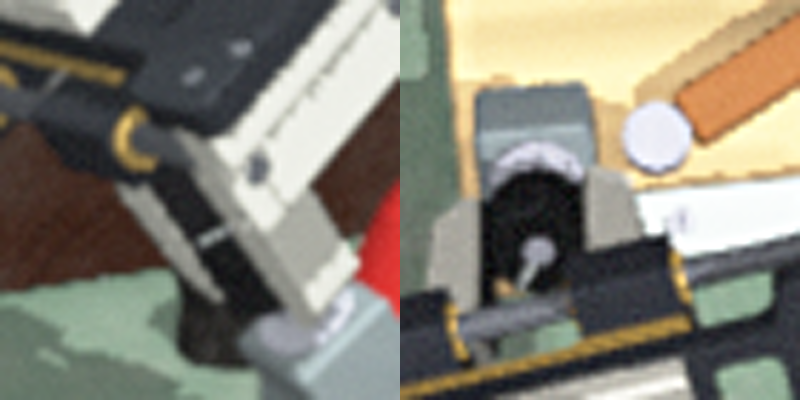

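Call:
{"name": "servo_tool", "arguments": {
  "motion": [
    {"offset":[0,0,0],"dr":[0,0,0.04],"gripper":-1},
    {"offset":[0,0,0],"dr":[0,0,0.08],"gripper":-1}
  ]
}}

```text
clock: 13.08
position: [0.5211, 0.2707, 0.0663]
tcp_rot: [-0.245, 2.518, 0.008]
ft_force: [-3.5, 1.6, 5.5]
width: 0.0283
```

```bash
python3 chk.py
```

```text
13.0833 q6 -0.8962743907125509 w 0.02833852423875304 F tool [-0.5617  1.9385 -6.3937] M tool [-0.6062  0.2019 -0.0406] M.ax -0.04168948768747481
turn [-0.0021 -0.001  -0.0903] grasp err tool mm [ 1.0293  3.0948 -4.8096]
```

Call:
{"name": "servo_tool", "arguments": {
  "motion": [
    {"offset":[0,0,0],"dr":[0,0,0.04],"gripper":-1},
    {"offset":[0,0,0],"dr":[0,0,0.08],"gripper":-1}
  ]
}}

```text
clock: 13.25
position: [0.5211, 0.2708, 0.0663]
tcp_rot: [-0.144, 2.526, 0.04]
ft_force: [-2.9, 3.4, 4.7]
width: 0.0286
```

```bash
python3 chk.py
```

```text
13.25 q6 -0.8159942885557399 w 0.028629426236190334 F tool [-0.6994  3.7189 -5.3197] M tool [-0.6539  0.1972  0.0032] M.ax 0.0020692389778620033
turn [-0.0023 -0.001  -0.01  ] grasp err tool mm [ 1.2474  3.108  -4.8196]
```

Call:
{"name": "servo_tool", "arguments": {
  "motion": [
    {"offset":[0,0,0],"dr":[0,0,0.04],"gripper":-1},
    {"offset":[0,0,0],"dr":[0,0,0.08],"gripper":-1}
  ]
}}

```text
clock: 13.42
position: [0.5211, 0.2709, 0.0664]
tcp_rot: [-0.043, 2.531, 0.072]
ft_force: [-3.3, 3.2, 4.5]
width: 0.0284
```

```bash
python3 chk.py
```

```text
13.4167 q6 -0.7360107422729483 w 0.02842263683297839 F tool [ 0.059   3.5075 -5.3353] M tool [-0.6864  0.3774  0.0194] M.ax 0.017839782578797595
turn [-0.0025 -0.001   0.07  ] grasp err tool mm [ 1.467   3.0807 -4.8363]
```

```bash
echo 'print("eff6",st["effort"][5])' >> chk.py; python3 chk.py | tail -1
```

```text
eff6 -0.9846009314060211
```

Call:
{"name": "servo_tool", "arguments": {
  "motion": [
    {"offset":[0,0,0],"dr":[0,0,0.04],"gripper":-1},
    {"offset":[0,0,0],"dr":[0,0,0.08],"gripper":-1}
  ]
}}

```text
clock: 13.58
position: [0.5211, 0.271, 0.0663]
tcp_rot: [0.058, 2.532, 0.104]
ft_force: [-2.7, 4.3, 3.8]
width: 0.0284
```

```bash
python3 chk.py
```

```text
13.5833 q6 -0.6560261787485189 w 0.028356207834292938 F tool [ 0.3935  4.5129 -4.3787] M tool [-0.7872  0.3956 -0.0504] M.ax -0.05203912313519847
turn [-0.0027 -0.0009  0.15  ] grasp err tool mm [ 1.7438  3.0728 -4.8345]
eff6 -0.9803299605846405
```

Call:
{"name": "servo_tool", "arguments": {
  "motion": [
    {"offset":[0,0,0],"dr":[0,0,0.04],"gripper":-1},
    {"offset":[0,0,0],"dr":[0,0,0.08],"gripper":-1}
  ]
}}

```text
clock: 13.75
position: [0.5211, 0.2711, 0.0664]
tcp_rot: [0.16, 2.53, 0.136]
ft_force: [-3.0, 4.7, 4.4]
width: 0.0281
```

```bash
python3 chk.py
```

```text
13.75 q6 -0.5760756714560955 w 0.028133056674289846 F tool [ 0.7048  4.9564 -5.0013] M tool [-0.8382  0.5321 -0.0955] M.ax -0.09753588704038398
turn [-0.0029 -0.0009  0.2299] grasp err tool mm [ 1.9504  2.9942 -4.846 ]
eff6 -0.8848811499774456
```

Call:
{"name": "servo_tool", "arguments": {
  "motion": [
    {"offset":[0,0,0],"dr":[0,0,0.04],"gripper":-1},
    {"offset":[0,0,0],"dr":[0,0,0.08],"gripper":-1}
  ]
}}

```text
clock: 13.92
position: [0.5211, 0.2712, 0.0664]
tcp_rot: [0.261, 2.524, 0.168]
ft_force: [-3.7, 6.5, 3.3]
width: 0.0282
```

```bash
python3 chk.py
```

```text
13.9167 q6 -0.49611721058031666 w 0.02819013978033968 F tool [ 2.6342  6.3841 -4.3563] M tool [-0.8876  0.6039 -0.1498] M.ax -0.15194650427245754
turn [-0.0031 -0.0008  0.3099] grasp err tool mm [ 2.1827  2.8977 -4.843 ]
eff6 -0.891343429684639
```

Call:
{"name": "servo_tool", "arguments": {
  "motion": [
    {"offset":[0,0,0],"dr":[0,0,0.04],"gripper":-1},
    {"offset":[0,0,0],"dr":[0,0,0.08],"gripper":-1}
  ]
}}

```text
clock: 14.08
position: [0.5212, 0.2713, 0.0664]
tcp_rot: [0.362, 2.515, 0.2]
ft_force: [-2.6, 5.1, 2.0]
width: 0.0285
```

```bash
python3 chk.py
```

```text
14.0833 q6 -0.41610780549310117 w 0.02848446786871868 F tool [ 2.5262  4.75   -2.8169] M tool [-0.892   0.652  -0.1199] M.ax -0.12220263950452492
turn [-0.0034 -0.0008  0.3898] grasp err tool mm [ 2.4186  2.8532 -4.8547]
eff6 -0.8876296877861023
```

Call:
{"name": "servo_tool", "arguments": {
  "motion": [
    {"offset":[0,0,0],"dr":[0,0,0.04],"gripper":-1},
    {"offset":[0,0,0],"dr":[0,0,0.08],"gripper":-1}
  ]
}}

```text
clock: 14.25
position: [0.5212, 0.2714, 0.0665]
tcp_rot: [0.463, 2.503, 0.231]
ft_force: [-1.8, 6.5, 2.7]
width: 0.0284
```

```bash
python3 chk.py;python3 - <<'E'
from h import *
cv2.imwrite(f"pics/top10.png",robot.get_image("top")[:,:,::-1])
cv2.imwrite("pics/10.png",cv2.resize(cv2.imread(f"pics/top10.png")[190:260,280:350],(500,500),interpolation=cv2.INTER_CUBIC))
E
```

```text
14.25 q6 -0.3361064308571543 w 0.028429250362637347 F tool [ 2.4433  6.1793 -2.8977] M tool [-0.8799  0.7424 -0.1323] M.ax -0.13484008688192206
turn [-0.0036 -0.0007  0.4699] grasp err tool mm [ 2.609   2.7273 -4.8588]
eff6 -0.8836746588349342
```

View pics/10.png

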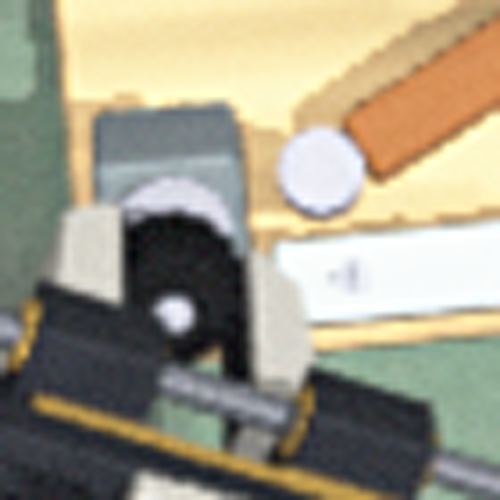

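Torque and the joint 6 effort have both stepped and held level, so the clutch is slipping. I estimate about 0.3 rad of slip. I'll release and back off along the axis.

Call:
{"name": "servo_tool", "arguments": {
  "motion": [
    {"offset":[0,0,0],"dr":[0,0,0],"gripper":-0.3},
    {"offset":[0,0,0],"dr":[0,0,0],"gripper":-0.1},
    {"offset":[0,0,0],"dr":[0,0,0],"gripper":0},
    {"offset":[0,0,-5],"dr":[0,0,0],"gripper":0},
    {"offset":[0,0,-25],"dr":[0,0,0],"gripper":0},
    {"offset":[0,0,-50],"dr":[0,0,0],"gripper":0},
    {"offset":[0,0,-80],"dr":[0,0,0],"gripper":0},
    {"offset":[0,0,-110],"dr":[0,0,0],"gripper":0},
    {"offset":[0,0,-135],"dr":[0,0,0],"gripper":0},
    {"offset":[0,0,-135],"dr":[0,0,0],"gripper":0}
  ]
}}

```text
clock: 15.13
position: [0.444, 0.2634, 0.1821]
tcp_rot: [0.463, 2.499, 0.235]
ft_force: [-0.4, -0.4, 0.7]
width: 0.0465
```

```bash
python3 - <<'E'
from h import *
print(robot.state()["position"],robot.state()["width"],robot.state()["ft_force"])
for n in("side","top"): cv2.imwrite(f"pics/{n}11.png",robot.get_image(n)[:,:,::-1])
a=cv2.imread("pics/side11.png")[210:330,290:450]; b=cv2.imread("pics/top11.png")[150:270,280:440]
cv2.imwrite("pics/11.png",cv2.resize(np.vstack([a,b]),(400,600),interpolation=cv2.INTER_CUBIC))
cv2.imwrite("pics/11a.png",cv2.resize(a,(800,600),interpolation=cv2.INTER_CUBIC));cv2.imwrite("pics/11b.png",cv2.resize(b,(800,600),interpolation=cv2.INTER_CUBIC))
E
```

```text
[0.444  0.2634 0.1821] 0.04650790780882129 [-0.3573 -0.3829  0.6699]
```

View pics/11a.png

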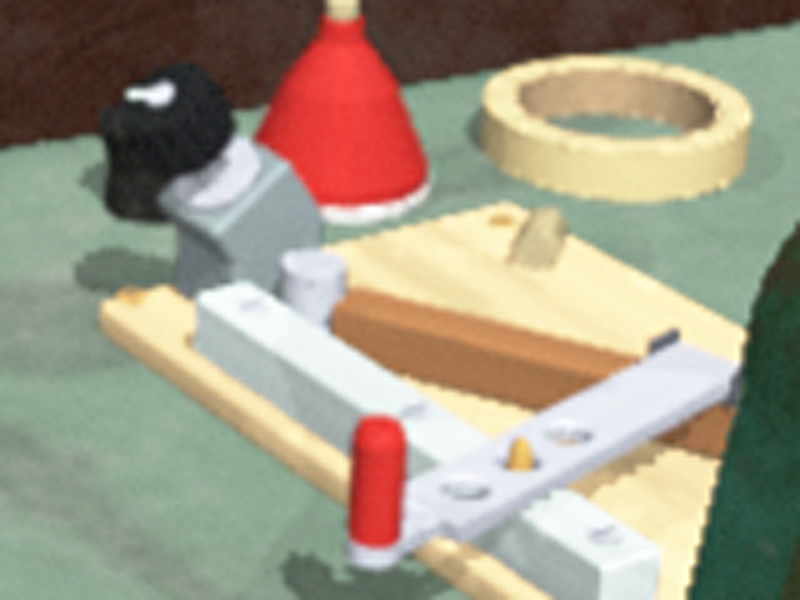

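View pics/11b.png

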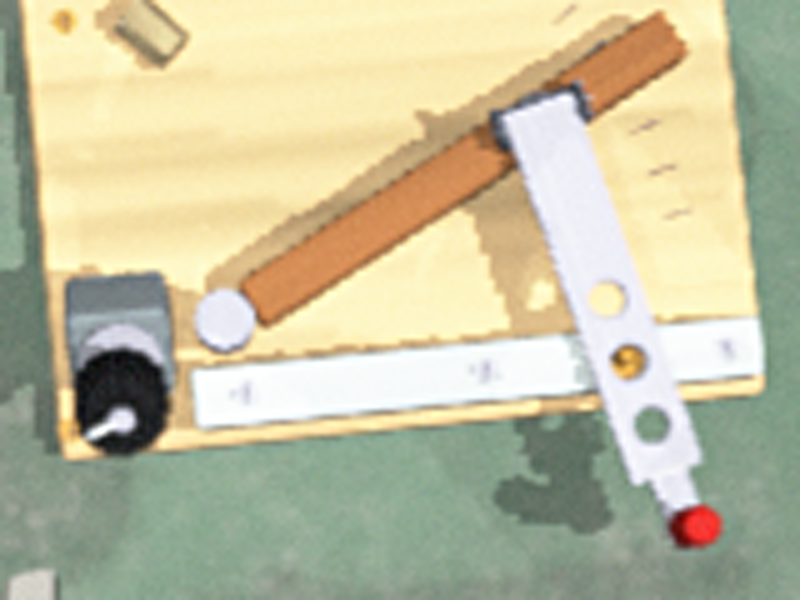

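View pics/top11.png

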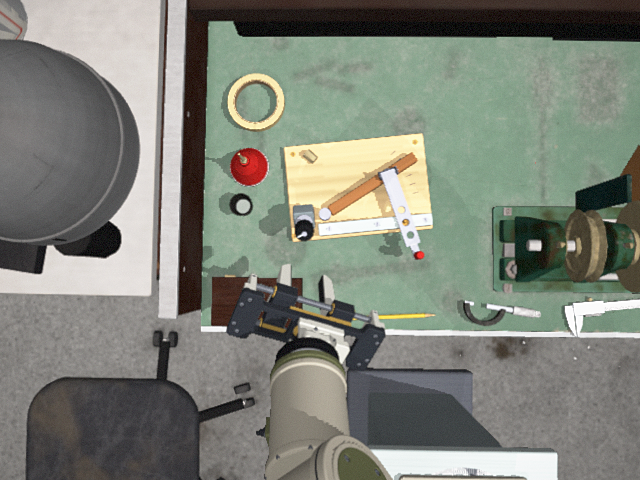

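```bash
python3 - <<'E'
from h import *
c=np.array([.5142,.267,.0808])+AX*.011
def pl(uv):
    o,d=ray("top",uv); return o+d*((c-o)@AX)/(d@AX)
x=np.array([-np.cos(np.radians(35))*np.cos(YAW),-np.cos(np.radians(35))*np.sin(YAW),-np.sin(np.radians(35))]);y=np.cross(-AX,x)
def ang(a,b):
    v=pl(b)-pl(a); return np.arctan2(v@y,v@x)
a0=ang((280+595/8-50,205+231/8),(280+594/8-50,205+290/8)); a1=ang((280+122/5,150+420/5),(280+87/5,150+437/5))
print(a0,a1,a1-a0)
r=[(n,np.round(robot.boxes_of("top",n)[0]["position"],4)) for n in("oil_can","loupe","pencil","offcut")];print(r)
E
```

```text
0.11291792368457367 1.1587222324409634 1.0458043087563897Traceback (most recent call last):
  File "<stdin>", line 10, in <module>
IndexError: list index out of range
```

```bash
python3 - <<'E'
from plant import robot
print(robot.close_job())
E
```

```text
the job is handed in; nothing more can be done
None
```

The jig is set to its middle width and locked, and I handed the job in at about 15 s of the 58 s allowed. I got no verdict back.

- **Stay:** I lifted the stay by its red post, swung the fence open, and dropped the middle hole over the peg. The post had slid a few millimetres in the pads during the swing, so I let go just above the peg to re-centre. The stay dropped straight onto the peg by itself.
- **Seating check:** Both cameras show the peg inside the middle hole. The model drawn over the side picture fits a level stay. The post top measured 73 mm high, against 74 mm by the same method when the stay lay level at the start.
- **Knob:** I turned it clockwise by about 1.07 rad. Its white pointer showed about 1.05 rad, so it turned with the grip. The joint effort stepped by about 0.1 N m after roughly 0.75–0.8 rad and then held level, which means the clutch was slipping.
- **Slip:** I put it at about 0.3 rad. It can't exceed about 0.65 rad, because the spindle started at 0.5 rad or less; the limit is 1.26 rad.
- **What disagreed or failed:** Single wrist-torque readings were noisy, about ±0.04 N m. I relied on the joint effort step and the total turn instead. The last network check of the bystanders stopped with an error because one was not detected. In the last top picture the oil can, loupe, pencil and offcut look unmoved.

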